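Tighten the cable gland nut one flat past finger-tight

ROBOT

A 7-joint arm with a two-finger parallel gripper is mounted at the origin on the work surface; the furniture and walls round the work are solid. World frame = base frame: x ahead of the robot, y to its left, z up, the work surface at z = 0. Lengths are in m, angles in rad, forces in N, time in s.
With the tool pointing down it reaches from about 0.425 to 0.875 m from the base axis. Payload 8.4 kg.
Tool frame: the origin (TCP) lies at the very end of the fingers, on their centre line; the grasp point (between the pads) lies 19 mm behind it (ctrl.tcp_to_grasp is the distance from the TCP to the grasp point, in m); z points along the fingers, y is the line along which they close (so a half turn about z gives the same grasp; the last joint's range is limited). The gripper opens to 87 mm and grips with 3 to 60 N. Pads are 19 mm wide; open, the fingers measure 117 mm over their backs; the gripper's body (75 mm by 190 mm) begins 51 mm behind the grasp point.
Start: joints at [-1.322, 0.333, 0.04, 1.465, -0.013, 1.343, -0.059], TCP at [0.222, 0.611, 0.223] pointing down, gripper open.
Joint ranges: [-2.58, 2.58], [-0.38, 2.09], [-1.3, 1.39], [0.25, 2.4], [-1.5, 4.64], [0.08, 2.09], [-2.65, 2.65]. Speed limits (rad/s): [2.22, 2.22, 2.79, 2.79, 3.14, 3.14, 3.14].

INTERFACE

Orientations are given as a 3x3 rotation matrix whose columns are the frame's x, y, z axes.
In Python, from rig import ctrl gives the robot as it stands. The module is installed in compiled form; this text tells all that it offers.
- The arm moves only by the tool apply_moves, never from a script. Its argument "rows" is a list of rows, each a list of 7 numbers: the turn, a rotation vector about the tool's x, y, z in units of 5 degrees (1.0 is 5 degrees), then the shift along the tool's x, y, z in units of 0.02 m (1.0 is 0.02 m), then the opening, from 0 (shut) to 1 (fully open). In form: [[ax, ay, az, dx, dy, dz, grip], ...]. A call has 1 to 8 rows; each row shifts and turns the commanded pose from where the row before left it, along the tool's axes as they then stand; what a row does not reach is not made up. A row lasts 1/12 s, in which the tool goes at most 41.7 mm and 7.16 degrees, less where a joint would pass 70% of its speed; a pose out of reach is approached as far as the arm can. A call with a number of a shift or a turn outside -1 to 1 is refused whole. A call with a gripper value outside its range is refused whole. The fingers move at their own pace and stop on an object; "newtons" is the grip in N (left out, the last holds). Time passes only in rows, so rows that do not move let the fingers close. It gives the time, the measured TCP pose, the force, the opening and the grip force at its end, in the units of the state.
- ctrl.state(): the state, without advancing time (a new reading comes with each control period).
- ctrl.read_camera(name): name is "scene" or "top" or "wrist"; returns the picture (420x560x3 uint8, blue, green, red); there is no depth.
- ctrl.get_calibration(name): a dict with "fov_y" (degrees; the focal length in pixels is half the picture's height over the tangent of half this angle, whatever the lens; pixels are square), "cx", "cy" (the principal point, pixels), "extrinsics" (4x4, takes a point from world to camera coordinates). Camera axes: x right, y up, looking along -z (the intrinsics and any distortion apply to the point x, -y, -z); pixel columns grow to the right and rows downward; lengths in m; the calibration is good to about 2 mm. A picture is of the moment at which its call begins: read the wrist's pose just before it. get_calibration takes no time and is no camera call; for the wrist camera it gives the pose at the moment of the call.
- ctrl.hand_in(): hands the job in; it is judged then, once.
The state is a dict: "time_s": time; "joint_positions": joint angles; "dq": joint speeds; "joint_torque": joint torques, N m; "eef_pos": TCP position; "eef_rot": TCP orientation; "force": force on the tool from outside, world axes, zero at the start; "wrist_torque": the same for the moment, N m; "grip_width": finger opening in m; "gripper_force": force on a finger pad.
Only numpy, scipy, OpenCV 4.12 (cv2) and the standard library are available. Lean on these libraries where they do the work, as an engineer would, in place of code of your own. Each camera call takes 0.05 s, during which the arm holds its last target. There are 200 camera calls.

TASK

Close the gland on the grey junction box: grip its hexagon nut and turn it clockwise until it goes stiff (finger-tight) and no further by hand, then use the T-handled socket wrench that fits to turn it one flat more (a sixth of a turn, 60 degrees) without overtightening or leaning hard on it. Then lift the wrench off and stand it back upright on the desk, leaving the other things alone.

Things in the scene. Friction and masses are not known exactly. Their poses are not given: they have to be found in the camera images.
- junction_box: grey junction box fixed to the desk, 114 x 94 x 45 mm; origin mid-underside, z up; the gland stands mid-cover. Its nut starts 0.7 to 2 rad short of finger-tight (unknown), runs at 0.05 N m, then suddenly needs 0.65 N m; no spring back. Clockwise from above tightens. Not measured: gland_nut, the nut's angle (0 finger-tight, negative loose); seal_mark, 10 mm off the axis, turns with the seal
- nut_center (a point): centre of the gland's hexagon nut: 24 mm across flats, 20 mm tall, underside 57 mm above the desk, a round crown 23 mm wide, 3 mm tall (with a 13 mm plug, 6 mm tall) on top. Two of the six flats face the point's +x and -x; the point turns with the nut, which turns about the vertical only and keeps its height
- wrench_large_handle (a point): centre of the handle bar of the larger T-handled socket wrench (it fits), 73 mm above its mouth. The bar runs along the point's x: 64 long, 14 thick (y), 26 mm tall. Wrench 86 mm tall, 160 g, standing on its open socket: 39 mm outside, hexagon bore 25.6 mm across flats, 29 mm deep, mouth flared 2 mm; two bore flats face the point's +x, -x. Seated, its mouth is 54 mm above the desk
- wrench_small_handle (a point): the same point of a like wrench whose socket is too small (30 mm outside, 18.6 mm bore); it stands near the other and is to be left alone
- stapler: stapler on the desk, a bystander, 132 x 32 x 51 mm; origin mid-underside
- mouse: computer mouse on the desk, a bystander, 108 x 60 x 36 mm; origin mid-underside
Things that resemble listed ones, but are neither listed nor needed, are in the scene too. Leave any green or yellow look-alike of the part that bears wrench_large_handle alone.

How it is judged:
By the outcome, as a careful person would: the job done as asked, in the order asked, and still so for the second after the job is handed in, with the robot touching nothing.
It also fails if it takes over 70 s, if anything falls off the work surface, if the arm or the gripper's body presses on something with over 40 N, if the wrist force passes 120 N, or if a joint passes its speed limit or range.

## Working session

There is one attempt and no reset: what is moved stays moved. The work goes in short steps, Python scripts to look and compute and a tool call to move; the robot and the scene stay as the last step left them, time stands still between calls to the robot, and variables do not carry over. Pictures are saved under pics/ and viewed, at most 10 in all, crops included, and the job is handed in when it is done.

Besides the shell and the picture viewer there is one more tool, called after "Call:" in YAML: its name, and indented under it one key for each argument. apply_moves: Moves the arm, as the interface text tells. Its arguments: {"type":"object","properties":{"rows":{"type":"array","items":{"type":"array","items":{"type":"number","minimum":-1,"maximum":1}}},"newtons":{"type":"number"}},"required":["rows"]}

```bash
mkdir -p pics
python3 - <<'E'
from rig import ctrl
import cv2,numpy as np
for n in ["scene","top"]:
    im=ctrl.read_camera(n); cv2.imwrite(f"pics/{n}0.png",im)
    print(n,ctrl.get_calibration(n))
s=ctrl.state();print(s, ctrl.tcp_to_grasp)
E
```

```text
scene {'fov_y': 46.87262667953481, 'cx': 280.7624485517428, 'cy': 210.62882658497074, 'extrinsics': array([[ 0.86512647, -0.50097689,  0.02404874, -0.38317704],
       [ 0.24783632,  0.46868502,  0.8478865 , -0.18746988],
       [-0.43604283, -0.7275689 ,  0.52963209, -0.93519378],
       [ 0.        ,  0.        ,  0.        ,  1.        ]])}
top {'fov_y': 56.08263190539812, 'cx': 274.9298521312802, 'cy': 201.13698221777813, 'extrinsics': array([[-0.00880309, -0.99985079, -0.01486248,  0.035154  ],
       [ 0.99014626, -0.01079307,  0.13962054, -0.45651723],
       [-0.13976012, -0.01348694,  0.99009354, -0.86340908],
       [ 0.        ,  0.        ,  0.        ,  1.        ]])}
{'time_s': 0.1, 'joint_positions': array([-1.32219179,  0.33380826,  0.0398747 ,  1.46615489, -0.01340713,
        1.34329771, -0.0585199 ]), 'dq': array([-0.00155491, -0.00242211, -0.00115571, -0.00361059, -0.00095361,
       -0.00083577,  0.00024221]), 'joint_torque': array([ 4.50749547e-03, -6.57820988e+01,  1.33973468e+00, -4.04709792e+01,
       -5.97708137e-02,  4.09430789e-02,  7.93928302e-05]), 'eef_pos': array([0.22142432, 0.61068622, 0.22178257]), 'eef_rot': array([[-9.40110307e-01,  3.40870143e-01, -3.96045975e-04],
       [ 3.40870362e-01,  9.40109348e-01, -1.34516541e-03],
       [-8.62002007e-05, -1.39960420e-03, -9.99999017e-01]]), 'force': array([-0.09127124,  0.53230274, -0.24518422]), 'wrist_torque': array([ 0.0093531 ,  0.03681904, -0.04594445]), 'gripper_force': 0.0, 'grip_width': 0.08691367028113182} 0.0187
```

View pics/scene0.png

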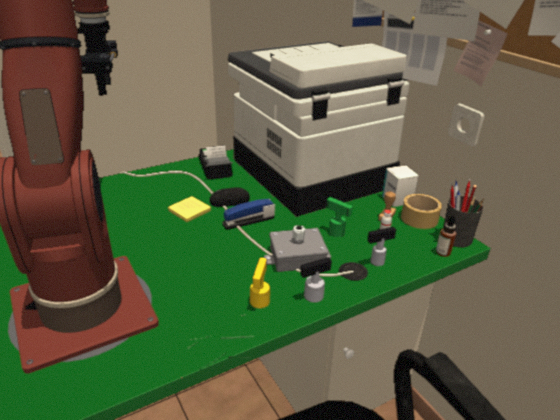

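View pics/top0.png

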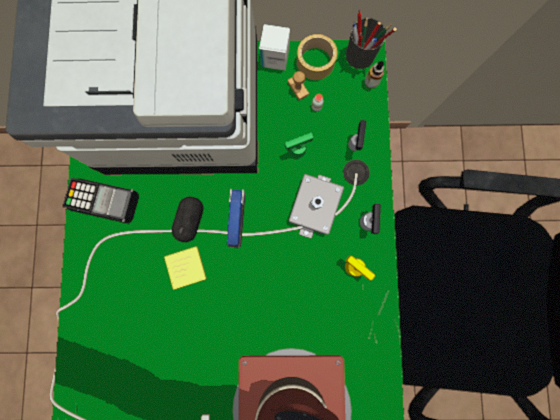

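The scene shows two grey, black-barred wrenches, at top-view px (374,218) and (360,136). The box nut is at (317,202), and the yellow and green look-alikes are at (358,268) and (298,143). Next I measure these and enlarge a crop.

```bash
cat > h.py <<'E'
from rig import ctrl
import cv2,numpy as np
def ray(cal,u,v):
    f=210/np.tan(np.radians(cal['fov_y']/2));E=cal['extrinsics'];R=E[:3,:3];t=E[:3,3]
    d=np.array([(u-cal['cx'])/f,-(v-cal['cy'])/f,-1]);return -R.T@t,R.T@d
def at(cal,u,v,z):
    o,d=ray(cal,u,v);return o+d*(z-o[2])/d[2]
def proj(cal,p):
    f=210/np.tan(np.radians(cal['fov_y']/2));E=cal['extrinsics'];q=E[:3,:3]@np.array(p)+E[:3,3]
    return cal['cx']-f*q[0]/q[2],cal['cy']+f*q[1]/q[2]
E
python3 - <<'E'
from h import *
c=ctrl.get_calibration("top")
im=cv2.imread("pics/top0.png")
for n,u,v,z in [("nut",317,202,.086),("A",374,218,.086),("B",360,136,.086),("printer front R",257,172,0),("pr L",75,160,0),("stapler",236,218,.05),("yellow",360,268,.08),("green",298,142,.08),("pr top R",240,140,.2)]:
    print(n,at(c,u,v,z).round(3))
a=cv2.resize(im[100:300,230:400],None,fx=3,fy=3,interpolation=cv2.INTER_CUBIC)
b=cv2.imread("pics/scene0.png")[190:320,240:410]
b=cv2.resize(b,None,fx=1.6,fy=1.6,interpolation=cv2.INTER_CUBIC)
o=np.zeros((600,a.shape[1]+b.shape[1],3),np.uint8);o[:600,:a.shape[1]]=a;o[:b.shape[0],a.shape[1]:]=b
cv2.imwrite("pics/crop.png",o[:,:800])
E
```

```text
nut [ 0.446 -0.06   0.086]
A [ 0.411 -0.179  0.086]
B [ 0.591 -0.157  0.086]
printer front R [0.532 0.073 0.   ]
pr L [0.567 0.512 0.   ]
stapler [0.418 0.117 0.05 ]
yellow [ 0.307 -0.147  0.08 ]
green [ 0.581 -0.022  0.08 ]
pr top R [0.55  0.093 0.2  ]
```

View pics/crop.png

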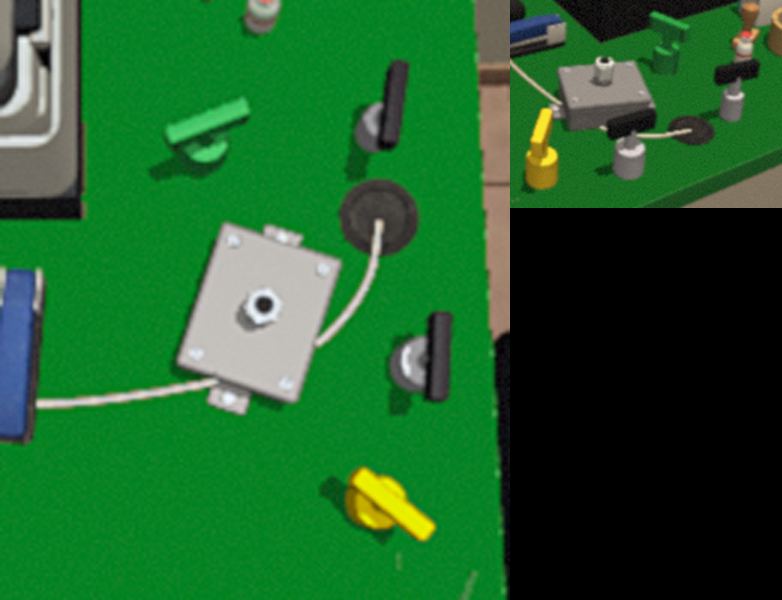

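Call:
apply_moves:
  rows:
    - [0,0,0,-0.98,-0.915,0,1]
    - [0,0,0,-0.98,-0.915,0,1]
    - [0,0,0,-0.98,-0.915,0,1]
    - [0,0,0,-0.98,-0.915,0,1]
    - [0,0,0,-0.98,-0.915,0,1]
    - [0,0,0,-0.98,-0.915,0,1]
    - [0,0,0,-0.98,-0.915,0,1]

```text
time_s: 0.68
eef_pos: [0.3072, 0.4424, 0.2222]
eef_rot: [[-0.94, 0.341, -0.0], [0.341, 0.94, -0.001], [0.0, -0.001, -1.0]]
force: [-0.5, 0.6, 1.1]
grip_width: 0.0866
gripper_force: 0.0
```

Call:
apply_moves:
  rows:
    - [0,0,0,-0.98,-0.915,0,1]
    - [0,0,0,-0.98,-0.915,0,1]
    - [0,0,0,-0.98,-0.915,0,1]
    - [0,0,0,-0.98,-0.915,0,1]
    - [0,0,0,-0.98,-0.915,0,1]
    - [0,0,0,-0.98,-0.915,0,1]

```text
time_s: 1.18
eef_pos: [0.3802, 0.2992, 0.2223]
eef_rot: [[-0.94, 0.341, -0.0], [0.341, 0.94, -0.0], [0.0, -0.0, -1.0]]
force: [0.7, 0.1, 0.3]
grip_width: 0.0868
gripper_force: 0.0
```

Call:
apply_moves:
  rows:
    - [0,0,0,-0.56,-0.994,0,1]
    - [0,0,0,-0.56,-0.994,0,1]
    - [0,0,0,-0.56,-0.994,0,1]
    - [0,0,0,-0.56,-0.994,0,1]
    - [0,0,0,-0.56,-0.994,0,1]
    - [0,0,0,-0.56,-0.994,0,1]
    - [0,0,0,-0.56,-0.994,0,1]
    - [0,0,0,-0.56,-0.994,0,1]

```text
time_s: 1.85
eef_pos: [0.4098, 0.1193, 0.2223]
eef_rot: [[-0.94, 0.341, -0.0], [0.341, 0.94, -0.0], [0.0, -0.0, -1.0]]
force: [0.0, 0.0, 0.8]
grip_width: 0.0866
gripper_force: 0.0
```

Call:
apply_moves:
  rows:
    - [0,0,0,-0.56,-0.994,0,1]
    - [0,0,0,-0.56,-0.994,0,1]
    - [0,0,0,-0.56,-0.994,0,1]
    - [0,0,0,-0.56,-0.994,0,1]
    - [0,0,0,-0.56,-0.994,0,1]
    - [0,0,0,-0.56,-0.994,0,1]
    - [0,0,0,-0.56,-0.994,0,1]
    - [0,0,0,-0.56,-0.994,0,1]

```text
time_s: 2.52
eef_pos: [0.4398, -0.0607, 0.2224]
eef_rot: [[-0.94, 0.341, -0.0], [0.341, 0.94, 0.0], [0.0, 0.0, -1.0]]
force: [0.1, -0.1, -0.1]
grip_width: 0.0874
gripper_force: 0.0
```

Run:
```python
from h import *
import json
s=ctrl.state();c=ctrl.get_calibration("wrist")
im=ctrl.read_camera("wrist");cv2.imwrite("pics/w1.png",im)
print(s['time_s'],s['eef_pos'],s['eef_rot'],s['joint_positions'],s['force'],s['wrist_torque']);print(c)
import pickle;pickle.dump(c,open("w1.pkl","wb"))
```

```text
2.5167 [ 0.43980054 -0.06072862  0.22241649] [[-9.40094603e-01  3.40913583e-01 -2.58946921e-04]
 [ 3.40913535e-01  9.40094632e-01  2.11604534e-04]
 [ 3.15573470e-04  1.10649770e-04 -9.99999944e-01]] [-0.70152782 -0.16280239  0.67614995  1.96359076  0.10503044  1.30707289
  1.1635432 ] [ 0.10537215 -0.11112762 -0.08129755] [-0.02371074 -0.0400576   0.0280795 ]
{'fov_y': 67.35956348446935, 'cx': 276.53889494945753, 'cy': 211.12177688682752, 'extrinsics': array([[ 3.41356498e-01,  9.39933757e-01,  5.22762240e-04,
        -9.35047756e-02],
       [-8.95648777e-01,  3.25442090e-01, -3.03151308e-01,
         4.50170821e-01],
       [-2.85112277e-01,  1.03014457e-01,  9.52942292e-01,
        -2.61865584e-01],
       [ 0.00000000e+00,  0.00000000e+00,  0.00000000e+00,
         1.00000000e+00]])}
```

View pics/w1.png

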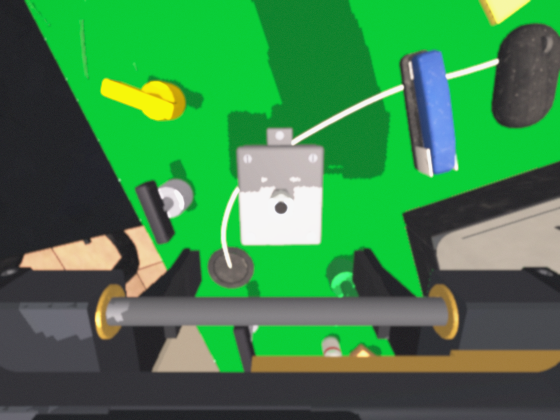

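Wrist view: the plug is at (281,207) in a bright patch, the larger wrench has its socket at (175,200) and bar from (147,185) to (164,240), and the small wrench sits behind the fingers. I'll stretch the nut's contrast.

Run:
```python
from h import *
import pickle
c=pickle.load(open("w1.pkl","rb"));t=ctrl.get_calibration("top")
print("plug w",at(c,281,207,.086),"top",at(t,317.5,202,.086))
im=cv2.imread("pics/w1.png");print(im[195:220:3,266:298:3,1])
a=im[180:235,250:312].astype(float);a=np.clip((a-170)*3,0,255).astype(np.uint8)
b=cv2.imread("pics/top0.png")[185:222,298:336].astype(float);b=np.clip((b-60)*1.4,0,255).astype(np.uint8)
w=im[165:255,130:200]
R=lambda i,s:cv2.resize(i,s,interpolation=cv2.INTER_CUBIC)
cv2.imwrite("pics/c2.png",np.hstack([R(a,(310,275)),R(b,(275,275)),R(w,(214,275))]))
```

```text
plug w [ 0.44769868 -0.05843583  0.086     ] top [ 0.44641479 -0.06074238  0.086     ]
[[246 244 177 183 225 240 217 180 180 211 246]
 [246 238 237 240 244 245 245 242 232 195 246]
 [246 247 247 247 222 187 245 247 247 244 246]
 [246 247 247 223  89  86  99 246 247 247 246]
 [246 247 247 124  88  87  87 197 247 247 246]
 [246 247 247 170  89  86  91 243 247 246 246]
 [246 247 247 247 195 147 224 247 247 246 246]
 [246 246 247 247 247 247 247 247 246 246 246]
 [246 246 246 246 247 247 246 246 246 246 246]]
```

View pics/c2.png

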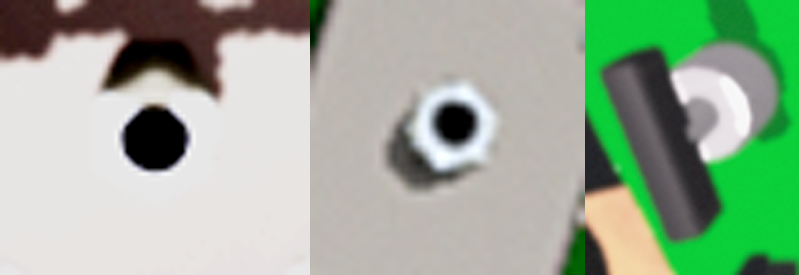

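The nut is overexposed, so I'll go closer and bring it into the gripper's shadow.

Call:
apply_moves:
  rows:
    - [0,0,0,-0.4,0,1,1]
    - [0,0,0,-0.4,0,1,1]
    - [0,0,0,-0.4,0,1,1]
    - [0,0,0,0,0,0,1]

```text
time_s: 2.9
eef_pos: [0.4613, -0.068, 0.1595]
eef_rot: [[-0.94, 0.341, -0.004], [0.341, 0.94, -0.002], [0.004, -0.003, -1.0]]
force: [-0.2, 1.6, -0.8]
grip_width: 0.0872
gripper_force: 0.0
```

Run:
```python
from h import *
import pickle
s=ctrl.state();c=ctrl.get_calibration("wrist")
im=ctrl.read_camera("wrist");cv2.imwrite("pics/w2.png",im)
pickle.dump(c,open("w2.pkl","wb"))
u,v=proj(c,(.447,-.0595,.077));print(u,v,s['eef_pos'])
u,v=int(u),int(v)
a=im[max(v-50,0):v+50,u-60:u+60];a=np.clip((a.astype(float)-20)*1.1,0,255).astype(np.uint8)
cv2.imwrite("pics/c3.png",np.hstack([cv2.resize(a,None,fx=4,fy=4,interpolation=cv2.INTER_CUBIC),cv2.resize(im,(320,400))]) if a.shape[0]==100 else im)
```

```text
280.2111932634643 199.58822238173616 [ 0.46128397 -0.06798453  0.15945058]
```

View pics/c3.png

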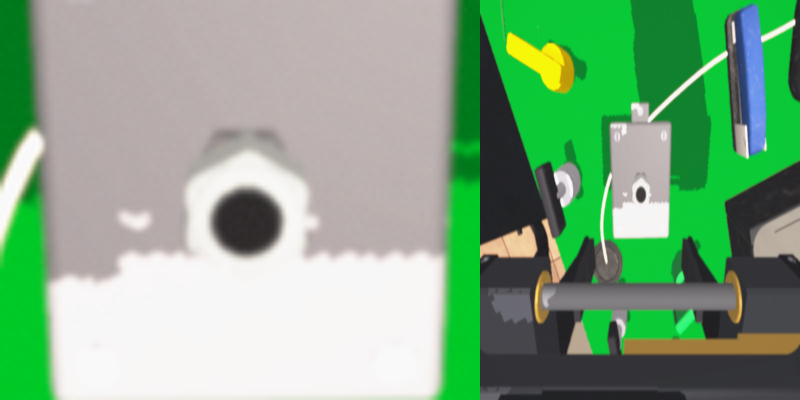

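The nut's hexagon shows a vertex up at crop (248,150) and vertical sides at x=188 and 308. Flats therefore already face ±tool y, and the plug centre is at about full px (281.5,204).

```bash
cat >> h.py <<'E'
def delta(p):
    s=ctrl.state();d=s['eef_rot'].T@(np.array(p)-s['eef_pos']);return (d/.02).round(3)
E
python3 - <<'E'
from h import *
import pickle
c=pickle.load(open("w2.pkl","rb"))
p=at(c,281.5,204.2,.086);print(p)
q=.5*p+.5*np.array([.4464,-.0607,.086]);print(delta([q[0],q[1],.058]))
im=cv2.imread("pics/w2.png");g=im[:,:,1].astype(int)
for v in (193,197,201): print(g[v,258:308])
print(ctrl.state()['time_s'],ctrl.state()['wrist_torque'])
E
```

```text
[ 0.44851916 -0.05905352  0.086     ]
[0.775 0.157 5.157]
[175 176 176 178 176 178 177 177 175 186 209 225 235 238 239 240 243 244
 245 245 245 244 244 244 245 245 245 245 245 245 244 243 240 237 234 226
 213 194 184 182 181 181 181 180 182 181 181 181 181 181]
[175 176 176 176 177 177 177 183 211 236 241 239 240 243 244 243 235 212
 172 141 113  91  83  81  84  86 100 124 157 198 231 243 245 246 245 243
 242 241 228 201 182 179 180 179 180 180 180 182 179 180]
[177 177 176 176 176 176 177 176 191 225 239 242 243 239 218 157  98  68
  62  59  60  60  59  60  61  61  58  61  61  67  81 120 189 238 245 245
 243 238 217 191 183 180 180 179 178 179 180 179 180 180]
2.95 [-0.0237583   0.03899137  0.05164241]
```

Call:
apply_moves:
  rows:
    - [0,0,0,0.26,0.05,1,1]
    - [0,0,0,0.26,0.05,1,1]
    - [0,0,0,0.26,0.05,1,1]
    - [0,0,0,0,0,1,1]
    - [0,0,0,0,0,0.8,1]
    - [0,0,0,0,0,0.45,1]

```text
time_s: 3.45
eef_pos: [0.4484, -0.059, 0.0571]
eef_rot: [[-0.94, 0.34, -0.001], [0.34, 0.94, 0.0], [0.001, 0.0, -1.0]]
force: [-0.1, 0.1, -0.4]
grip_width: 0.0872
gripper_force: 0.0
```

Call:
apply_moves:
  rows:
    - [0,0,0,0,0,0,0.2]
    - [0,0,0,0,0,0,0]
    - [0,0,0,0,0,0,0]
    - [0,0,0,0,0,0,0]
    - [0,0,0,0,0,0,0]
    - [0,0,0,0,0,0,0]
    - [0,0,0,0,0,0,0]
    - [0,0,0,0,0,0,0]
  newtons: 15

```text
time_s: 4.12
eef_pos: [0.449, -0.0596, 0.0577]
eef_rot: [[-0.94, 0.341, 0.0], [0.341, 0.94, 0.0], [-0.0, 0.0, -1.0]]
force: [-1.0, 0.3, -0.6]
grip_width: 0.0417
gripper_force: 0.0
```

```bash
cat > s.py <<'E'
from h import *
s=ctrl.state();R=s['eef_rot']
print(s['time_s'],s['eef_pos'].round(4),'yaw',np.degrees(np.arctan2(R[1,0],R[0,0])).round(1),'F',s['force'].round(2),'T',s['wrist_torque'].round(3),'w',s['grip_width'].round(4),s['gripper_force'].round(1),'q',s['joint_positions'].round(2))
E
python3 s.py
```

```text
Traceback (most recent call last):
  File "s.py", line 3, in <module>
    print(s['time_s'],s['eef_pos'].round(4),'yaw',np.degrees(np.arctan2(R[1,0],R[0,0])).round(1),'F',s['force'].round(2),'T',s['wrist_torque'].round(3),'w',s['grip_width'].round(4),s['gripper_force'].round(1),'q',s['joint_positions'].round(2))
                                                                                                                                                            ^^^^^^^^^^^^^^^^^^^^^
AttributeError: 'float' object has no attribute 'round'
```

Call:
apply_moves:
  rows:
    - [0,0,0,0,0,0,0]
    - [0,0,0,0,0,0,0]
    - [0,0,0,0,0,0,0]
    - [0,0,0,0,0,0,0]
    - [0,0,0,0,0,0,0]
    - [0,0,0,0,0,0,0]

```text
time_s: 4.62
eef_pos: [0.4489, -0.0597, 0.0575]
eef_rot: [[-0.94, 0.341, -0.0], [0.341, 0.94, -0.0], [0.0, -0.0, -1.0]]
force: [-1.8, -0.1, 1.6]
grip_width: 0.0237
gripper_force: 15.0
```

```bash
sed -i "s/s\['grip_width'\].round(4),s\['gripper_force'\].round(1)/round(s['grip_width'],4),round(s['gripper_force'],1)/" s.py; python3 s.py
```

```text
4.6167 [ 0.4489 -0.0597  0.0575] yaw 160.1 F [-1.81 -0.11  1.63] T [-0.191  0.126 -0.02 ] w 0.0237 15.0 q [-0.68  0.1   0.75  2.14 -0.09  0.92  1.35]
```

Call:
apply_moves:
  rows:
    - [0,0,0.8,0,0,0,0]
    - [0,0,0.8,0,0,0,0]
    - [0,0,0.8,0,0,0,0]
    - [0,0,0.8,0,0,0,0]
    - [0,0,0.8,0,0,0,0]
    - [0,0,0.8,0,0,0,0]
    - [0,0,0.8,0,0,0,0]
    - [0,0,0.8,0,0,0,0]

```text
time_s: 5.28
eef_pos: [0.4492, -0.0592, 0.0576]
eef_rot: [[-0.614, 0.789, 0.001], [0.789, 0.614, 0.0], [-0.0, 0.001, -1.0]]
force: [1.5, 1.0, -0.8]
grip_width: 0.0236
gripper_force: 15.0
```

```bash
python3 s.py
```

```text
5.2833 [ 0.4492 -0.0592  0.0576] yaw 127.9 F [ 1.52  0.98 -0.83] T [ 0.212 -0.319  0.042] w 0.0236 15.0 q [-0.72  0.11  0.81  2.15 -0.1   0.92  0.8 ]
```

Call:
apply_moves:
  rows:
    - [0,0,0.4,0,0,0,0]
    - [0,0,0.4,0,0,0,0]
    - [0,0,0.4,0,0,0,0]
    - [0,0,0.4,0,0,0,0]
    - [0,0,0.4,0,0,0,0]
    - [0,0,0.4,0,0,0,0]

```text
time_s: 5.78
eef_pos: [0.4495, -0.0591, 0.0576]
eef_rot: [[-0.438, 0.899, 0.001], [0.899, 0.438, 0.0], [-0.0, 0.001, -1.0]]
force: [2.4, 1.4, -2.7]
grip_width: 0.0235
gripper_force: 15.0
```

```bash
python3 s.py
```

```text
5.7833 [ 0.4495 -0.0591  0.0576] yaw 116.0 F [ 2.35  1.4  -2.73] T [ 0.267 -0.549  0.039] w 0.0235 15.0 q [-0.74  0.11  0.83  2.15 -0.1   0.92  0.6 ]
```

Call:
apply_moves:
  rows:
    - [0,0,0.4,0,0,0,0]
    - [0,0,0.4,0,0,0,0]
    - [0,0,0.4,0,0,0,0]
    - [0,0,0.4,0,0,0,0]
    - [0,0,0.4,0,0,0,0]
    - [0,0,0.4,0,0,0,0]

```text
time_s: 6.28
eef_pos: [0.4497, -0.059, 0.0576]
eef_rot: [[-0.242, 0.97, 0.002], [0.97, 0.242, 0.0], [-0.0, 0.002, -1.0]]
force: [3.5, 2.0, -4.3]
grip_width: 0.024
gripper_force: 15.0
```

```bash
python3 s.py
```

```text
6.2833 [ 0.4497 -0.059   0.0576] yaw 104.0 F [ 3.52  1.98 -4.31] T [ 0.364 -0.812  0.069] w 0.024 15.0 q [-0.76  0.11  0.85  2.15 -0.11  0.92  0.39]
```

Call:
apply_moves:
  rows:
    - [0,0,0.4,0,0,0,0]
    - [0,0,0.4,0,0,0,0]
    - [0,0,0.4,0,0,0,0]
    - [0,0,0.4,0,0,0,0]
    - [0,0,0.4,0,0,0,0]

```text
time_s: 6.7
eef_pos: [0.4499, -0.059, 0.0577]
eef_rot: [[-0.07, 0.998, 0.002], [0.998, 0.07, 0.0], [0.0, 0.002, -1.0]]
force: [5.6, 2.4, -6.5]
grip_width: 0.0239
gripper_force: 15.0
```

```bash
python3 s.py
```

```text
6.7 [ 0.4499 -0.059   0.0577] yaw 94.0 F [ 5.56  2.42 -6.54] T [ 0.292 -0.995  0.095] w 0.0239 15.0 q [-0.78  0.11  0.87  2.15 -0.11  0.92  0.22]
```

Call:
apply_moves:
  rows:
    - [0,0,0,0,0.07,0.02,0]
    - [0,0,0.4,0,0,0,0]
    - [0,0,0.4,0,0,0,0]
    - [0,0,0.4,0,0,0,0]

```text
time_s: 7.03
eef_pos: [0.4501, -0.059, 0.0574]
eef_rot: [[0.034, 0.999, -0.001], [0.999, -0.034, 0.001], [0.001, -0.001, -1.0]]
force: [-3.0, 1.7, 8.2]
grip_width: 0.024
gripper_force: 15.0
```

```bash
python3 s.py
```

```text
7.0333 [ 0.4501 -0.059   0.0574] yaw 88.1 F [-2.97  1.71  8.24] T [0.421 0.857 0.021] w 0.024 15.0 q [-0.79  0.12  0.88  2.15 -0.12  0.92  0.12]
```

Call:
apply_moves:
  rows:
    - [0,0,0,0,-0.02,-0.01,0]
    - [0,0,0.4,0,0,0,0]
    - [0,0,0.4,0,0,0,0]
    - [0,0,0.4,0,0,0,0]
    - [0,0,0.4,0,0,0,0]
    - [0,0,0.4,0,0,0,0]

```text
time_s: 7.53
eef_pos: [0.4502, -0.0596, 0.0575]
eef_rot: [[0.206, 0.978, 0.0], [0.978, -0.206, -0.0], [-0.0, 0.0, -1.0]]
force: [-0.6, -2.0, 2.6]
grip_width: 0.0244
gripper_force: 15.0
```

```bash
python3 s.py
```

```text
7.5333 [ 0.4502 -0.0596  0.0575] yaw 78.1 F [-0.56 -2.    2.61] T [-0.423  0.172  0.474] w 0.0244 15.0 q [-0.81  0.12  0.9   2.15 -0.12  0.92 -0.05]
```

Torque jumped to 0.47 N m, so the nut is stiff. I'll release, rise and rotate back so the camera sees both nut and wrench.

Call:
apply_moves:
  rows:
    - [0,0,0,0,0,0,1]
    - [0,0,0,0,0,0,1]
    - [0,0,0,0,0,0,1]
    - [0,0,0,0,0,0,1]
    - [0,0,0,0,0,0,1]
    - [0,0,0,0,0,0,1]

```text
time_s: 8.03
eef_pos: [0.4499, -0.0595, 0.0573]
eef_rot: [[0.206, 0.978, -0.0], [0.978, -0.206, -0.0], [-0.0, -0.0, -1.0]]
force: [-1.6, -0.2, 0.5]
grip_width: 0.056
gripper_force: 0.0
```

Call:
apply_moves:
  rows:
    - [0,0,0,0,0,-1,1]
    - [0,0,0,0,0,-1,1]
    - [0,0,-1,0,0,-1,1]
    - [0,0,-1,0,0,-1,1]
    - [0,0,-1,0,0,-1,1]
    - [0,0,-1,0,0,0,1]
    - [0,0,-1,0,0,0,1]
    - [0,0,-1,0,0,0,1]

```text
time_s: 8.7
eef_pos: [0.4501, -0.0594, 0.1577]
eef_rot: [[-0.315, 0.949, 0.001], [0.949, 0.315, 0.001], [0.0, 0.001, -1.0]]
force: [-0.5, -0.6, 0.1]
grip_width: 0.0867
gripper_force: 0.0
```

Call:
apply_moves:
  rows:
    - [0,0,-1,0,0,0,1]
    - [0,0,-1,0,0,0,1]
    - [0,0,-1,0,0,0,1]
    - [0,0,-1,0,0,0,1]
    - [0,0,-1,0,0,0,1]
    - [0,0,-1,0,0,0,1]
    - [0,0,-1,0,0,0,1]
    - [0,0,-1,0,0,0,1]

```text
time_s: 9.37
eef_pos: [0.4499, -0.0595, 0.1573]
eef_rot: [[-0.851, 0.525, -0.0], [0.525, 0.851, 0.0], [0.0, 0.0, -1.0]]
force: [-0.9, -0.0, 0.2]
grip_width: 0.0872
gripper_force: 0.0
```

Call:
apply_moves:
  rows:
    - [0,0,-1,-0.5,0,0,1]
    - [0,0,-1,-0.5,0,0,1]
    - [0,0,-1,0,0,0,1]
    - [0,0,-1,0,0,0,1]
    - [0,0,0,0,0,0,1]

```text
time_s: 9.78
eef_pos: [0.4673, -0.0695, 0.1573]
eef_rot: [[-0.979, 0.203, -0.0], [0.203, 0.979, -0.0], [0.0, -0.0, -1.0]]
force: [0.8, 0.5, -0.2]
grip_width: 0.087
gripper_force: 0.0
```

```bash
python3 s.py
python3 - <<'E'
from h import *
import pickle
c=ctrl.get_calibration("wrist");im=ctrl.read_camera("wrist");cv2.imwrite("pics/w3.png",im)
pickle.dump(c,open("w3.pkl","wb"))
u,v=map(int,proj(c,(.450,-.0595,.077)));a,b=map(int,proj(c,(.411,-.179,.086)));print(u,v,a,b)
n=im[v-32:v+32,u-32:u+32];
b0=min(max(b-50,0),320);a0=max(a-50,0);w=im[b0:b0+100,a0:a0+100];print(b0,a0)
cv2.imwrite("pics/c4.png",np.hstack([cv2.resize(x,(400,400),interpolation=cv2.INTER_CUBIC) for x in (n,w)]))
E
```

```text
9.7833 [ 0.4673 -0.0695  0.1573] yaw 168.3 F [ 0.82  0.45 -0.18] T [ 0.04  -0.016 -0.016] w 0.087 0.0 q [-0.97 -0.03  1.03  2.01  0.03  1.15  1.41]
283 196 119 182
132 69
```

View pics/c4.png

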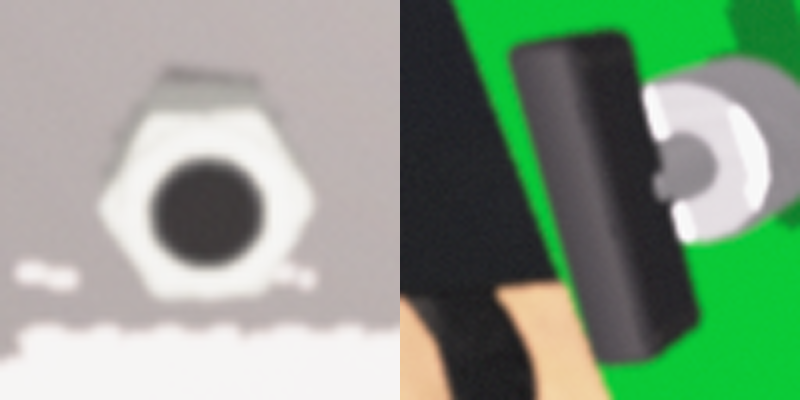

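The nut's vertices are at crop (97,207) and (315,205), so flats face ±tool x (yaw ≈168). The bar's top face has corners at crop-2 (112,48), (175,40), (255,358) and (197,358).

Run:
```python
from h import *
import pickle
c=pickle.load(open("w3.pkl","rb"))
N=lambda x,y:at(c,251+x*64/400,164+y*64/400,.077)
L,Rr,C=N(97,207),N(315,205),N(206,203)
d=Rr-L;print("vertex line",np.degrees(np.arctan2(d[1],d[0])),np.linalg.norm(d),"mid",(L+Rr)/2,"plug",at(c,251+207*.16,164+213*.16,.086))
tl,tr,bl,br=N(140,105),N(262,105),N(150,298),N(262,298)
for p,q in((tl,tr),(bl,br)): e=q-p;print(np.degrees(np.arctan2(e[1],e[0])),np.linalg.norm(e))
P=[at(c,69+x/4,132+y/4,.086) for x,y in((112,48),(175,40),(255,358),(197,358))]
m=sum(P)/4;print("bar",m,[np.linalg.norm(P[i]-P[i-1]).round(4) for i in range(4)])
for i,j in((0,3),(1,2)): e=P[i]-P[j];print(np.degrees(np.arctan2(e[1],e[0])))
print(delta([m[0],m[1],.1573]))
```

```text
vertex line 78.81836043131369 0.02793399984539167 mid [ 0.45025623 -0.05943307  0.077     ] plug [ 0.448739   -0.05921015  0.086     ]
78.27537647906344 0.015385523569036509
78.27364972330663 0.014565269800936944
bar [ 0.41159709 -0.18261265  0.086     ] [np.float64(0.0606), np.float64(0.0119), np.float64(0.062), np.float64(0.0115)]
174.3387895610118
173.9209049475931
[ 1.544 -6.118 -0.   ]
```

Call:
apply_moves:
  rows:
    - [0,0,0,0.22,-0.874,0,0.6]
    - [0,0,0,0.22,-0.874,0,0.6]
    - [0,0,0,0.22,-0.874,0,0.6]
    - [0,0,0,0.22,-0.874,0,0.6]
    - [0,0,0,0.22,-0.874,0,0.6]
    - [0,0,0,0.22,-0.874,0,0.6]
    - [0,0,0,0.22,-0.874,0,0.6]
    - [0,0,-1,0,0,0,0.6]

```text
time_s: 10.5
eef_pos: [0.41, -0.1867, 0.1573]
eef_rot: [[-0.992, 0.127, -0.0], [0.127, 0.992, 0.001], [0.0, 0.001, -1.0]]
force: [0.1, 0.6, -0.2]
grip_width: 0.0536
gripper_force: 0.0
```

Call:
apply_moves:
  rows:
    - [0,0,-0.16,0,0,0.86,0.6]
    - [0,0,0,0,0,0.86,0.6]
    - [0,0,0,0,0,0.86,0.6]
    - [0,0,0,0,0,0.86,0.6]
    - [0,0,0,0,0,0.86,0.6]
    - [0,0,0,0,0,0.86,0.6]
    - [0,0,0,0,0,0,0.6]
    - [0,0,0,0,0,0,0.3]

```text
time_s: 11.17
eef_pos: [0.4107, -0.184, 0.0541]
eef_rot: [[-0.994, 0.109, -0.002], [0.109, 0.994, -0.002], [0.002, -0.002, -1.0]]
force: [0.6, -0.4, -0.1]
grip_width: 0.05
gripper_force: 0.0
```

Call:
apply_moves:
  rows:
    - [0,0,0,0,0,0,0]
    - [0,0,0,0,0,0,0]
    - [0,0,0,0,0,0,0]
    - [0,0,0,0,0,0,0]
    - [0,0,0,0,0,0,0]
    - [0,0,0,0,0,0,0]
    - [0,0,0,0,0,0,0]
    - [0,0,0,0,0,0,0]
  newtons: 60

```text
time_s: 11.83
eef_pos: [0.4121, -0.1825, 0.0543]
eef_rot: [[-0.994, 0.107, 0.0], [0.107, 0.994, 0.0], [-0.0, 0.0, -1.0]]
force: [0.4, 0.5, 1.6]
grip_width: 0.0138
gripper_force: 59.8
```

```bash
python3 s.py
```

```text
11.8333 [ 0.4121 -0.1825  0.0543] yaw 173.9 F [0.44 0.46 1.59] T [ 0.226 -0.088 -0.014] w 0.0138 59.8 q [-0.81  0.2   1.24  2.16 -0.24  0.93  2.04]
```

Call:
apply_moves:
  rows:
    - [0,0,0,0,0,-0.5,0]
    - [0,0,0,0,0,-0.96,0]
    - [0,0,0,0,0,-0.96,0]
    - [0,0,0,0,0,-0.96,0]
    - [0,0,0,0,0,-0.96,0]
    - [0,0,0,0,0,-0.96,0]

```text
time_s: 12.33
eef_pos: [0.4118, -0.1825, 0.1612]
eef_rot: [[-0.994, 0.106, 0.001], [0.106, 0.994, 0.001], [-0.001, 0.002, -1.0]]
force: [-0.0, 0.2, -2.0]
grip_width: 0.0137
gripper_force: 59.8
```

Call:
apply_moves:
  rows:
    - [0,0,0,-0.154,0.786,0,0]
    - [0,0,0,-0.154,0.786,0,0]
    - [0,0,0,-0.154,0.786,0,0]
    - [0,0,0,-0.154,0.786,0,0]
    - [0,0,0,-0.154,0.786,0,0]
    - [0,0,0,-0.154,0.786,0,0]
    - [0,0,0,-0.154,0.786,0,0]
    - [0,0,0,-0.154,0.786,0,0]

```text
time_s: 13.0
eef_pos: [0.4502, -0.0588, 0.16]
eef_rot: [[-0.994, 0.107, -0.0], [0.107, 0.994, -0.0], [0.0, -0.0, -1.0]]
force: [1.0, -0.8, -0.9]
grip_width: 0.0134
gripper_force: 59.8
```

Call:
apply_moves:
  rows:
    - [0,0,0.56,0,0,0,0]
    - [0,0,0.56,0,0,0,0]
    - [0,0,0,0,0,0,0]
    - [0,0,0,0,0,0,0]

```text
time_s: 13.33
eef_pos: [0.45, -0.0598, 0.1601]
eef_rot: [[-0.979, 0.202, -0.0], [0.202, 0.979, -0.001], [0.0, -0.001, -1.0]]
force: [-0.3, -0.2, -1.6]
grip_width: 0.0139
gripper_force: 59.8
```

```bash
python3 s.py
python3 - <<'E'
from h import *
print(delta([.45,-.06,.118]))
c=ctrl.get_calibration("wrist");im=ctrl.read_camera("wrist")
b=ctrl.read_camera("scene")[180:300,230:390]
cv2.imwrite("pics/c5.png",np.hstack([cv2.resize(im,(400,300)),cv2.resize(b,(400,300),interpolation=cv2.INTER_CUBIC)]))
E
```

```text
13.3333 [ 0.45   -0.0598  0.1601] yaw 168.4 F [-0.34 -0.21 -1.55] T [ 0.019 -0.004 -0.025] w 0.0139 59.8 q [-1.01 -0.12  1.    2.04  0.11  1.17  1.32]
[-0.003 -0.006  2.104]
```

View pics/c5.png

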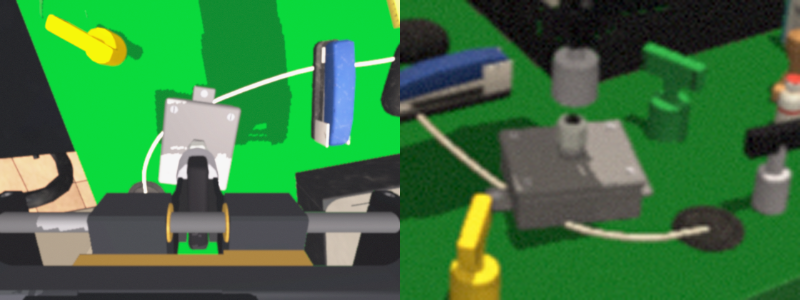

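The scene crop shows the socket at (575,75) directly above the nut at (572,130), upright in the gripper. I'll lower it gently.

Call:
apply_moves:
  rows:
    - [0,0,0,0,0,0.6,0]
    - [0,0,0,0,0,0.6,0]
    - [0,0,0,0,0,0.15,0]
    - [0,0,0,0,0,0.15,0]
    - [0,0,0,0,0,0.1,0]

```text
time_s: 13.85
eef_pos: [0.4502, -0.0602, 0.1284]
eef_rot: [[-0.979, 0.203, 0.0], [0.203, 0.979, 0.0], [-0.0, 0.0, -1.0]]
force: [-0.3, 1.3, -1.4]
grip_width: 0.0139
gripper_force: 59.8
```

```bash
python3 s.py
```

```text
13.85 [ 0.4502 -0.0602  0.1284] yaw 168.3 F [-0.34  1.31 -1.4 ] T [ 0.275  0.037 -0.037] w 0.0139 59.8 q [-1.01 -0.06  1.04  2.08  0.05  1.09  1.37]
```

Call:
apply_moves:
  rows:
    - [0,0,0,0,0,0.1,0]
    - [0,0,0,0,0,0.1,0]
    - [0,0,0,0,0,0.1,0]

```text
time_s: 14.1
eef_pos: [0.45, -0.0602, 0.1222]
eef_rot: [[-0.979, 0.203, 0.0], [0.203, 0.979, 0.0], [-0.0, 0.0, -1.0]]
force: [0.1, 0.3, -0.4]
grip_width: 0.0137
gripper_force: 59.8
```

```bash
python3 s.py
```

```text
14.1 [ 0.45   -0.0602  0.1222] yaw 168.3 F [ 0.06  0.27 -0.42] T [0.126 0.048 0.049] w 0.0137 59.8 q [-1.01 -0.04  1.05  2.09  0.04  1.08  1.39]
```

Call:
apply_moves:
  rows:
    - [0,0,0,0,0,0.15,0]
    - [0,0,0,0,0,0.15,0]
    - [0,0,0,0,0,0.15,0]
    - [0,0,0,0,0,0.1,0]
    - [0,0,0,0,0,0.06,0]
    - [0,0,0,0,0,0,0]

```text
time_s: 14.6
eef_pos: [0.4498, -0.0603, 0.1097]
eef_rot: [[-0.979, 0.203, -0.0], [0.203, 0.979, -0.0], [0.0, -0.0, -1.0]]
force: [0.6, 1.5, -2.1]
grip_width: 0.0133
gripper_force: 59.8
```

```bash
python3 s.py
```

```text
14.6 [ 0.4498 -0.0603  0.1097] yaw 168.3 F [ 0.59  1.53 -2.1 ] T [ 0.323 -0.226  0.039] w 0.0133 59.8 q [-1.01 -0.01  1.06  2.1   0.01  1.05  1.42]
```

Call:
apply_moves:
  rows:
    - [0,0,0,0,0,0.05,0]
    - [0,0,0.2,0,0,0,0]
    - [0,0,0.2,0,0,0,0]
    - [0,0,0,0,0,0,0]

```text
time_s: 14.93
eef_pos: [0.4498, -0.06, 0.109]
eef_rot: [[-0.971, 0.239, -0.0], [0.239, 0.971, 0.0], [0.0, 0.0, -1.0]]
force: [1.6, 2.0, -1.0]
grip_width: 0.0134
gripper_force: 59.8
```

```bash
python3 s.py
```

```text
14.9333 [ 0.4498 -0.06    0.109 ] yaw 166.2 F [ 1.59  2.   -0.96] T [ 0.511 -0.153  0.043] w 0.0134 59.8 q [-1.01 -0.01  1.06  2.1   0.01  1.04  1.38]
```

Call:
apply_moves:
  rows:
    - [0,0,0.2,0,0,0,0]
    - [0,0,0.2,0,0,0,0]
    - [0,0,0,0,0,0,0]

```text
time_s: 15.18
eef_pos: [0.4499, -0.06, 0.109]
eef_rot: [[-0.962, 0.273, 0.0], [0.273, 0.962, 0.0], [-0.0, 0.0, -1.0]]
force: [1.0, 2.2, -1.9]
grip_width: 0.0138
gripper_force: 59.8
```

```bash
python3 s.py
```

```text
15.1833 [ 0.4499 -0.06    0.109 ] yaw 164.2 F [ 1.02  2.19 -1.91] T [ 0.845 -0.197 -0.007] w 0.0138 59.8 q [-1.01 -0.01  1.06  2.1   0.01  1.04  1.35]
```

Call:
apply_moves:
  rows:
    - [0,0,0.2,0,0,0,0]
    - [0,0,0.2,0,0,0,0]
    - [0,0,0,0,0,0,0]

```text
time_s: 15.43
eef_pos: [0.45, -0.06, 0.109]
eef_rot: [[-0.952, 0.306, 0.0], [0.306, 0.952, 0.0], [-0.0, 0.0, -1.0]]
force: [0.6, 3.1, -1.4]
grip_width: 0.0134
gripper_force: 59.8
```

```bash
python3 s.py
```

```text
15.4333 [ 0.45  -0.06   0.109] yaw 162.2 F [ 0.65  3.11 -1.4 ] T [ 1.127 -0.299  0.059] w 0.0134 59.8 q [-1.01 -0.01  1.06  2.1   0.01  1.04  1.31]
```

Call:
apply_moves:
  rows:
    - [0,0,0.2,0,0,0,0]
    - [0,0,0.2,0,0,0,0]
    - [0,0,0,0,0,0,0]

```text
time_s: 15.68
eef_pos: [0.4501, -0.06, 0.109]
eef_rot: [[-0.941, 0.339, 0.0], [0.339, 0.941, 0.0], [-0.0, 0.0, -1.0]]
force: [1.6, 4.2, -1.7]
grip_width: 0.0136
gripper_force: 59.9
```

```bash
python3 s.py
```

```text
15.6833 [ 0.4501 -0.06    0.109 ] yaw 160.2 F [ 1.64  4.17 -1.75] T [ 1.281 -0.462  0.178] w 0.0136 59.9 q [-1.01 -0.01  1.06  2.1   0.01  1.04  1.28]
```

Call:
apply_moves:
  rows:
    - [0,0,0.2,0,0,0,0]
    - [0,0,0.2,0,0,0,0]
    - [0,0,0,0,0,0,0]

```text
time_s: 15.93
eef_pos: [0.4501, -0.0601, 0.1091]
eef_rot: [[-0.928, 0.372, 0.001], [0.372, 0.928, -0.0], [-0.001, 0.0, -1.0]]
force: [1.3, 4.4, -2.2]
grip_width: 0.0138
gripper_force: 60.1
```

```bash
python3 s.py
```

```text
15.9333 [ 0.4501 -0.0601  0.1091] yaw 158.2 F [ 1.3   4.44 -2.23] T [ 1.201 -0.647  0.374] w 0.0138 60.1 q [-1.01 -0.01  1.06  2.1   0.01  1.04  1.24]
```

Call:
apply_moves:
  rows:
    - [0,0,0.2,0,0,0,0]
    - [0,0,0.2,0,0,0,0]
    - [0,0,0,0,0,0,0]

```text
time_s: 16.18
eef_pos: [0.4501, -0.0602, 0.1091]
eef_rot: [[-0.915, 0.404, 0.001], [0.404, 0.915, -0.0], [-0.001, 0.0, -1.0]]
force: [2.3, 4.3, -2.6]
grip_width: 0.0138
gripper_force: 60.3
```

```bash
python3 s.py
```

```text
16.1833 [ 0.4501 -0.0602  0.1091] yaw 156.2 F [ 2.27  4.25 -2.63] T [ 1.171 -0.764  0.586] w 0.0138 60.3 q [-1.01 -0.01  1.06  2.1   0.01  1.04  1.21]
```

Call:
apply_moves:
  rows:
    - [0,0,0.4,0,0,0,0]
    - [0,0,0.4,0,0,0,0]
    - [0,0,0.4,0,0,0,0]
    - [0,0,0.4,0,0,0,0]
    - [0,0,0,0,0,0,0]

```text
time_s: 16.6
eef_pos: [0.4501, -0.0602, 0.1091]
eef_rot: [[-0.849, 0.528, 0.001], [0.528, 0.849, -0.0], [-0.001, 0.0, -1.0]]
force: [2.7, 3.6, -1.4]
grip_width: 0.0137
gripper_force: 60.3
```

```bash
python3 s.py
```

```text
16.6 [ 0.4501 -0.0602  0.1091] yaw 148.1 F [ 2.72  3.63 -1.41] T [ 1.169 -0.815  0.58 ] w 0.0137 60.3 q [-1.   -0.01  1.06  2.1   0.01  1.04  1.07]
```

Call:
apply_moves:
  rows:
    - [0,0,0.4,0,0,0,0]
    - [0,0,0.4,0,0,0,0]
    - [0,0,0.4,0,0,0,0]
    - [0,0,0.4,0,0,0,0]
    - [0,0,0.4,0,0,0,0]
    - [0,0,0.4,0,0,0,0]
    - [0,0,0,0,0,0,0]

```text
time_s: 17.18
eef_pos: [0.4502, -0.0603, 0.1091]
eef_rot: [[-0.721, 0.693, 0.001], [0.693, 0.721, -0.0], [-0.001, 0.0, -1.0]]
force: [2.8, 2.9, -2.2]
grip_width: 0.0142
gripper_force: 60.3
```

```bash
python3 s.py
```

```text
17.1833 [ 0.4502 -0.0603  0.1091] yaw 136.2 F [ 2.81  2.93 -2.24] T [ 1.017 -0.918  0.557] w 0.0142 60.3 q [-1.   -0.01  1.06  2.1   0.01  1.04  0.86]
```

Call:
apply_moves:
  rows:
    - [0,0,0.5,0,0,0,0]
    - [0,0,0.5,0,0,0,0]
    - [0,0,0.5,0,0,0,0]
    - [0,0,0.5,0,0,0,0]
    - [0,0,0.5,0,0,0,0]
    - [0,0,0.5,0,0,0,0]
    - [0,0,0.5,0,0,0,0]
    - [0,0,0,0,0,0,0]

```text
time_s: 17.85
eef_pos: [0.4502, -0.0604, 0.1091]
eef_rot: [[-0.48, 0.877, 0.001], [0.877, 0.48, -0.0], [-0.001, 0.0, -1.0]]
force: [4.7, 3.6, -2.9]
grip_width: 0.0138
gripper_force: 60.3
```

```bash
python3 s.py
```

```text
17.85 [ 0.4502 -0.0604  0.1091] yaw 118.7 F [ 4.67  3.57 -2.91] T [ 0.85  -1.012  0.545] w 0.0138 60.3 q [-1.   -0.01  1.06  2.1   0.01  1.04  0.56]
```

Call:
apply_moves:
  rows:
    - [0,0,0.5,0,0,0,0]
    - [0,0,0.5,0,0,0,0]
    - [0,0,0.5,0,0,0,0]
    - [0,0,0.5,0,0,0,0]
    - [0,0,0.5,0,0,0,0]
    - [0,0,0.5,0,0,0,0]
    - [0,0,0.5,0,0,0,0]
    - [0,0,0,0,0,0,0]

```text
time_s: 18.52
eef_pos: [0.4502, -0.0605, 0.1091]
eef_rot: [[-0.195, 0.981, 0.001], [0.981, 0.195, -0.0], [-0.001, 0.001, -1.0]]
force: [4.4, 3.1, -3.0]
grip_width: 0.0138
gripper_force: 60.3
```

Call:
apply_moves:
  rows:
    - [0,0,0.4,0,0,0,0]
    - [0,0,0.4,0,0,0,0]
    - [0,0,0.2,0,0,0,0]
    - [0,0,0,0,0,0,0]
    - [0,0,0,0,0,0,0]

```text
time_s: 18.93
eef_pos: [0.4501, -0.0605, 0.1091]
eef_rot: [[-0.111, 0.994, 0.001], [0.994, 0.111, -0.0], [-0.0, 0.001, -1.0]]
force: [5.3, 2.0, -3.1]
grip_width: 0.014
gripper_force: 60.3
```

```bash
python3 s.py
```

```text
18.9333 [ 0.4501 -0.0605  0.1091] yaw 96.4 F [ 5.25  2.01 -3.15] T [ 0.389 -1.188  0.572] w 0.014 60.3 q [-1.   -0.01  1.06  2.1   0.01  1.04  0.17]
```

Call:
apply_moves:
  rows:
    - [0,0,-0.4,0,0,0,0]
    - [0,0,-0.4,0,0,0,0]
    - [0,0,-0.4,0,0,0,0]
    - [0,0,-0.4,0,0,0,0]
    - [0,0,-0.4,0,0,0,0]
    - [0,0,-0.4,0,0,0,0]
    - [0,0,0,0,0,0,0]

```text
time_s: 19.52
eef_pos: [0.4501, -0.0603, 0.1091]
eef_rot: [[-0.316, 0.949, 0.001], [0.949, 0.316, 0.0], [0.0, 0.001, -1.0]]
force: [4.0, 3.4, -2.1]
grip_width: 0.0136
gripper_force: 59.9
```

```bash
python3 s.py
```

```text
19.5167 [ 0.4501 -0.0603  0.1091] yaw 108.4 F [ 4.01  3.39 -2.13] T [ 0.638 -1.261  0.048] w 0.0136 59.9 q [-1.   -0.01  1.06  2.1   0.    1.04  0.38]
```

Call:
apply_moves:
  rows:
    - [0,0,0,0,0,-0.2,0]
    - [0,0,0,0,0,-0.3,0]
    - [0,0,0,0,0,-0.3,0]

```text
time_s: 19.77
eef_pos: [0.4498, -0.0604, 0.1249]
eef_rot: [[-0.314, 0.949, -0.0], [0.949, 0.314, -0.0], [-0.0, -0.0, -1.0]]
force: [5.2, 2.3, -5.6]
grip_width: 0.0139
gripper_force: 59.9
```

```bash
python3 s.py
```

```text
19.7667 [ 0.4498 -0.0604  0.1249] yaw 108.3 F [ 5.21  2.35 -5.63] T [ 0.6   -1.296  0.052] w 0.0139 59.9 q [-1.01 -0.05  1.04  2.08  0.05  1.08  0.33]
```

Call:
apply_moves:
  rows:
    - [0,0,0,0,0,-0.5,0]
    - [0,0,0,0,0,-0.8,0]
    - [0,0,0,0,0,-0.9,0]
    - [0,0,-0.94,0,0,0,0]
    - [0,0,-0.94,0,0,0,0]
    - [0,0,-0.94,0,0,0,0]
    - [0,0,-0.94,0,0,0,0]
    - [0,0,-0.94,0,0,0,0]

```text
time_s: 20.43
eef_pos: [0.4487, -0.0612, 0.1686]
eef_rot: [[-0.669, 0.743, -0.003], [0.743, 0.669, -0.001], [0.001, -0.002, -1.0]]
force: [0.8, 0.6, -0.9]
grip_width: 0.0134
gripper_force: 59.9
```

Call:
apply_moves:
  rows:
    - [0,0,-0.94,0,0,0,0]
    - [0,0,-0.94,0,0,0,0]
    - [0,0,-0.94,0,0,0,0]
    - [0,0,-0.94,0,0,0,0]
    - [0,0,-0.94,0,0,0,0]
    - [0,0,-0.94,0,0,0,0]
    - [0,0,-0.94,0,0,0,0]
    - [0,0,-0.94,0,0,0,0]

```text
time_s: 21.1
eef_pos: [0.4487, -0.0612, 0.1685]
eef_rot: [[-0.984, 0.181, -0.003], [0.181, 0.984, -0.001], [0.003, -0.001, -1.0]]
force: [-0.4, -0.1, -0.9]
grip_width: 0.0139
gripper_force: 59.9
```

Call:
apply_moves:
  rows:
    - [0,0,-0.88,0,0,0,0]
    - [0,0,0,0,0,0,0]

```text
time_s: 21.27
eef_pos: [0.4488, -0.0611, 0.1685]
eef_rot: [[-0.994, 0.105, -0.002], [0.105, 0.994, -0.0], [0.002, -0.001, -1.0]]
force: [-0.3, 0.8, -2.0]
grip_width: 0.0134
gripper_force: 59.9
```

```bash
python3 s.py; python3 -c "
from h import *
print(delta([.4121,-.1825,.0543]))"
```

```text
21.2667 [ 0.4488 -0.0611  0.1685] yaw 174.0 F [-0.26  0.84 -1.97] T [-0.002  0.014 -0.011] w 0.0134 59.9 q [-1.21 -0.23  1.15  2.03  0.22  1.21  1.32]
[ 1.175 -6.227  5.718]
```

Call:
apply_moves:
  rows:
    - [0,0,0,0.15,-0.78,0,0]
    - [0,0,0,0.15,-0.78,0,0]
    - [0,0,0,0.15,-0.78,0,0]
    - [0,0,0,0.15,-0.78,0,0]

```text
time_s: 21.6
eef_pos: [0.4302, -0.1231, 0.1688]
eef_rot: [[-0.994, 0.111, -0.001], [0.111, 0.994, 0.0], [0.001, 0.0, -1.0]]
force: [0.6, -0.4, -1.7]
grip_width: 0.0136
gripper_force: 59.9
```

```bash
python3 s.py
```

```text
21.6 [ 0.4302 -0.1231  0.1688] yaw 173.6 F [ 0.57 -0.42 -1.69] T [ 0.046  0.    -0.026] w 0.0136 59.9 q [-1.12 -0.3   1.16  2.04  0.29  1.24  1.38]
```

Call:
apply_moves:
  rows:
    - [0,0,0,0.14,-0.78,0,0]
    - [0,0,0,0.14,-0.78,0,0]

```text
time_s: 21.77
eef_pos: [0.4212, -0.1536, 0.1689]
eef_rot: [[-0.994, 0.111, -0.0], [0.111, 0.994, 0.001], [0.0, 0.001, -1.0]]
force: [0.4, -0.6, -0.7]
grip_width: 0.0138
gripper_force: 59.9
```

```bash
python3 s.py
```

```text
21.7667 [ 0.4212 -0.1536  0.1689] yaw 173.6 F [ 0.43 -0.6  -0.75] T [ 0.038 -0.03   0.017] w 0.0138 59.9 q [-1.07 -0.32  1.17  2.04  0.31  1.24  1.44]
```

Call:
apply_moves:
  rows:
    - [0,0,0,-0.5,-0.67,0.3,0]
    - [0,0,0,-0.5,-0.67,0.6,0]
    - [0,0,0,0,0,0.9,0]
    - [0,0,0,0,0,0,0]

```text
time_s: 22.1
eef_pos: [0.433, -0.1767, 0.1351]
eef_rot: [[-0.994, 0.106, 0.003], [0.106, 0.994, -0.002], [-0.003, -0.001, -1.0]]
force: [-0.3, -0.3, -1.5]
grip_width: 0.0138
gripper_force: 59.9
```

```bash
python3 s.py
```

```text
22.1 [ 0.433  -0.1767  0.1351] yaw 173.9 F [-0.32 -0.31 -1.5 ] T [ 0.019  0.117 -0.039] w 0.0138 59.9 q [-1.26 -0.38  1.38  2.05  0.41  1.19  1.42]
```

Call:
apply_moves:
  rows:
    - [0,0,0,0,0,0.9,0]
    - [0,0,0,0,0,0.9,0]
    - [0,0,0,0,0,0,0]

```text
time_s: 22.35
eef_pos: [0.42, -0.1736, 0.1065]
eef_rot: [[-0.994, 0.111, 0.012], [0.111, 0.994, -0.005], [-0.013, -0.003, -1.0]]
force: [-1.3, -0.7, -1.1]
grip_width: 0.0136
gripper_force: 59.9
```

```bash
python3 s.py
```

```text
22.35 [ 0.42   -0.1736  0.1065] yaw 173.6 F [-1.3  -0.69 -1.05] T [ 0.059  0.158 -0.059] w 0.0136 59.9 q [-1.24 -0.38  1.38  2.12  0.42  1.12  1.4 ]
```

Run:
```python
from h import *
t=ctrl.get_calibration("top")
for n,u,v,z in[("grommet",356,172,0),("gr L",343,172,0),("edge",392,180,0),("edge",393,215,0),("boxcorner",343,188,.045),("smallsock",354,143,.03),("cable",353,190,.005)]: print(n,at(t,u,v,z).round(3))
print(delta([.485,-.186,.107]))
```

```text
grommet [ 0.529 -0.162  0.   ]
gr L [ 0.529 -0.131  0.   ]
edge [ 0.509 -0.246  0.   ]
edge [ 0.426 -0.244  0.   ]
boxcorner [ 0.483 -0.123  0.045]
smallsock [ 0.591 -0.154  0.03 ]
cable [ 0.485 -0.152  0.005]
[-3.3   -0.258  0.017]
```

Call:
apply_moves:
  rows:
    - [0,0,0,-0.65,-0.2,0,0]
    - [0,0,0,-0.65,-0.2,0,0]
    - [0,0,0,-0.65,-0.2,0,0]
    - [0,0,0,-0.65,-0.2,0,0]
    - [0,0,0,0,0,0,0]

```text
time_s: 22.77
eef_pos: [0.4462, -0.1836, 0.1306]
eef_rot: [[-0.993, 0.11, 0.048], [0.109, 0.994, -0.019], [-0.05, -0.013, -0.999]]
force: [-0.5, -0.5, -1.3]
grip_width: 0.0137
gripper_force: 59.9
```

```bash
python3 s.py;python3 -c "
from h import *
print(delta([.47,-.195,.055]),ctrl.state()['eef_rot'])"
```

```text
22.7667 [ 0.4462 -0.1836  0.1306] yaw 173.8 F [-0.53 -0.49 -1.29] T [-0.004  0.016  0.026] w 0.0137 59.9 q [-1.26 -0.38  1.38  2.06  0.43  1.14  1.41]
[-1.056 -0.387  3.842] [[-0.99283727  0.10952196  0.04773988]
 [ 0.1087333   0.99389273 -0.01882308]
 [-0.04950986 -0.01349734 -0.99868243]]
```

The arm ran against its j2/j3 limits. I'll back out toward the box, restore uprightness, then come in with another yaw.

```bash
cat >> h.py <<'E'
from scipy.spatial.transform import Rotation as Ro
def rotto(yaw):
    y=np.radians(yaw);R=np.array([[np.cos(y),np.sin(y),0],[np.sin(y),-np.cos(y),0],[0,0,-1]])
    return (np.degrees(Ro.from_matrix(ctrl.state()['eef_rot'].T@R).as_rotvec())/5).round(3)
E
python3 -c "
from h import *
print(delta([.46,-.06,.175]),rotto(174))"
```

```text
[-0.123  6.186 -2.301] [-0.156  0.567 -0.054]
```

Call:
apply_moves:
  rows:
    - [0,0,0,0,0.4,-0.8,0]
    - [0,0,0,0,0.8,-0.8,0]
    - [0,0,0,0,0.9,-0.7,0]
    - [0,0,0,0,0.9,0,0]
    - [0,0,0,0,0.9,0,0]
    - [-0.08,0.28,0,0,0.9,0,0]
    - [-0.08,0.28,0,0,0.9,0,0]
    - [0,0,0,0,0.4,0,0]

```text
time_s: 23.43
eef_pos: [0.4562, -0.0585, 0.1739]
eef_rot: [[-0.994, 0.106, -0.003], [0.106, 0.994, 0.001], [0.003, 0.001, -1.0]]
force: [1.4, -0.3, -1.0]
grip_width: 0.013
gripper_force: 59.9
```

```bash
python3 s.py;python3 -c "
from h import *
print(delta([.46,-.06,.175]),rotto(174))"
```

```text
23.4333 [ 0.4562 -0.0585  0.1739] yaw 173.9 F [ 1.38 -0.32 -0.97] T [0.053 0.008 0.018] w 0.013 59.9 q [-1.3  -0.26  1.22  2.01  0.26  1.23  1.28]
[-0.199 -0.054 -0.058] [ 0.006 -0.033 -0.023]
```

Call:
apply_moves:
  rows:
    - [0,0,1,0,0,0,0]
    - [0,0,1,0,0,0,0]
    - [0,0,1,0,0,0,0]
    - [0,0,1,0,0,0,0]
    - [0,0,1,0,0,0,0]
    - [0,0,1,0,0,0,0]
    - [0,0,1,0,0,0,0]
    - [0,0,1,0,0,0,0]

```text
time_s: 24.1
eef_pos: [0.4554, -0.061, 0.1733]
eef_rot: [[-0.689, 0.725, -0.002], [0.725, 0.689, 0.0], [0.002, -0.002, -1.0]]
force: [-0.2, 0.4, -1.0]
grip_width: 0.0136
gripper_force: 59.9
```

```bash
python3 s.py
```

```text
24.1 [ 0.4554 -0.061   0.1733] yaw 133.5 F [-0.18  0.44 -0.97] T [-0.042 -0.072 -0.019] w 0.0136 59.9 q [-1.14 -0.16  1.11  2.01  0.15  1.21  0.67]
```

Call:
apply_moves:
  rows:
    - [0,0,1,0,0,0,0]
    - [0,0,1,0,0,0,0]
    - [0,0,1,0,0,0,0]
    - [0,0,1,0,0,0,0]
    - [0,0,1,0,0,0,0]
    - [0,0,1,0,0,0,0]
    - [0,0,1,0,0,0,0]
    - [0,0,1,0,0,0,0]

```text
time_s: 24.77
eef_pos: [0.4553, -0.061, 0.1733]
eef_rot: [[-0.061, 0.998, -0.002], [0.998, 0.061, 0.0], [0.0, -0.002, -1.0]]
force: [0.9, -0.5, -1.5]
grip_width: 0.0138
gripper_force: 59.9
```

```bash
python3 s.py
```

```text
24.7667 [ 0.4553 -0.061   0.1733] yaw 93.5 F [ 0.85 -0.52 -1.54] T [-0.112  0.12  -0.025] w 0.0138 59.9 q [-1.02 -0.12  1.02  2.01  0.11  1.2   0.01]
```

Call:
apply_moves:
  rows:
    - [0,0,1,0,0,0,0]
    - [0,0,1,0,0,0,0]
    - [0,0,1,0,0,0,0]
    - [0,0,1,0,0,0,0]
    - [0,0,1,0,0,0,0]
    - [0,0,1,0,0,0,0]
    - [0,0,1,0,0,0,0]
    - [0,0,1,0,0,0,0]

```text
time_s: 25.43
eef_pos: [0.4553, -0.0609, 0.1733]
eef_rot: [[0.594, 0.804, -0.002], [0.804, -0.594, 0.0], [-0.001, -0.002, -1.0]]
force: [-0.0, 0.3, -0.9]
grip_width: 0.0135
gripper_force: 59.9
```

Call:
apply_moves:
  rows:
    - [0,0,1,0,0,0,0]
    - [0,0,1,0,0,0,0]
    - [0,0,1,0,0,0,0]
    - [0,0,1,0,0,0,0]
    - [0,0,1,0,0,0,0]
    - [0,0,1,0,0,0,0]
    - [0,0,1,0,0,0,0]
    - [0,0,1,0,0,0,0]

```text
time_s: 26.1
eef_pos: [0.4553, -0.0609, 0.1733]
eef_rot: [[0.972, 0.234, -0.002], [0.234, -0.972, 0.0], [-0.002, -0.001, -1.0]]
force: [1.1, 0.1, -1.0]
grip_width: 0.0135
gripper_force: 59.9
```

```bash
python3 s.py;python3 -c "
from h import *
print(delta([.44,-.185,.1733]))"
```

```text
26.1 [ 0.4553 -0.0609  0.1733] yaw 13.5 F [ 1.12  0.14 -0.96] T [-0.075  0.221  0.011] w 0.0135 59.9 q [-0.88 -0.09  0.89  2.01  0.08  1.2  -1.35]
[-2.195e+00  5.852e+00  2.000e-03]
```

Call:
apply_moves:
  rows:
    - [0,0,0,-0.314,0.836,0,0]
    - [0,0,0,-0.314,0.836,0,0]
    - [0,0,0,-0.314,0.836,0,0]
    - [0,0,0,-0.314,0.836,0,0]
    - [0,0,0,-0.314,0.836,0,0]
    - [0,0,0,-0.314,0.836,0,0]
    - [0,0,0,-0.314,0.836,0,0]
    - [0,0,0,0,0,0,0]

```text
time_s: 26.77
eef_pos: [0.4397, -0.1885, 0.1734]
eef_rot: [[0.972, 0.234, -0.002], [0.234, -0.972, -0.001], [-0.002, 0.0, -1.0]]
force: [-0.0, -0.1, -1.6]
grip_width: 0.0137
gripper_force: 59.9
```

```bash
python3 s.py
```

```text
26.7667 [ 0.4397 -0.1885  0.1734] yaw 13.5 F [-0.04 -0.09 -1.56] T [-0.113  0.195  0.044] w 0.0137 59.9 q [-0.77 -0.04  1.08  1.97  0.04  1.19 -1.04]
```

Call:
apply_moves:
  rows:
    - [0,0,0,0,0,0.9,0]
    - [0,0,0,0,0,0.9,0]
    - [0,0,0,0,0,0.9,0]
    - [0,0,0,0,0,0.9,0]
    - [0,0,0,0,0,0.9,0]
    - [0,0,0,0,0,0.7,0]
    - [0,0,0,0,0,0.3,0]
    - [0,0,0,0,0,0,0]

```text
time_s: 27.43
eef_pos: [0.4392, -0.1843, 0.0621]
eef_rot: [[0.971, 0.238, -0.006], [0.238, -0.971, 0.001], [-0.005, -0.002, -1.0]]
force: [-0.3, -0.2, -1.0]
grip_width: 0.0136
gripper_force: 59.9
```

```bash
python3 s.py; python3 -c "
from h import *
print(rotto(13.5))"
```

```text
27.4333 [ 0.4392 -0.1843  0.0621] yaw 13.8 F [-0.25 -0.24 -0.96] T [-0.092  0.13   0.036] w 0.0136 59.9 q [-0.65  0.23  1.07  2.09 -0.24  0.96 -0.78]
[-0.022  0.06   0.056]
```

Nearly down; settle the last 8 mm gently.

Call:
apply_moves:
  rows:
    - [0,0.06,0,0,0,0.2,0]
    - [0,0,0,0,0,0.1,0]
    - [0,0,0,0,0,0.04,0]
    - [0,0,0,0,0,0.02,0]
    - [0,0,0,0,0,0,0]

```text
time_s: 27.85
eef_pos: [0.4406, -0.1845, 0.0564]
eef_rot: [[0.971, 0.238, 0.003], [0.238, -0.971, 0.003], [0.004, -0.002, -1.0]]
force: [-0.8, -0.2, -1.5]
grip_width: 0.0136
gripper_force: 59.9
```

```bash
python3 s.py
```

```text
27.85 [ 0.4406 -0.1845  0.0564] yaw 13.8 F [-0.76 -0.2  -1.46] T [-0.05   0.152 -0.019] w 0.0136 59.9 q [-0.64  0.24  1.06  2.1  -0.26  0.94 -0.77]
```

Call:
apply_moves:
  rows:
    - [0,-0.03,0,0,0,0.05,0]
    - [0,0,0,0,0,0.03,0]
    - [0,0,0,0,0,0.02,0]
    - [0,0,0,0,0,0,0]

```text
time_s: 28.18
eef_pos: [0.4406, -0.1845, 0.0543]
eef_rot: [[0.971, 0.238, 0.0], [0.238, -0.971, 0.002], [0.001, -0.002, -1.0]]
force: [-0.1, 0.8, 4.7]
grip_width: 0.0138
gripper_force: 59.9
```

```bash
python3 s.py
```

```text
28.1833 [ 0.4406 -0.1845  0.0543] yaw 13.8 F [-0.14  0.83  4.66] T [0.316 0.357 0.021] w 0.0138 59.9 q [-0.64  0.24  1.06  2.1  -0.27  0.94 -0.76]
```

Call:
apply_moves:
  rows:
    - [0,0,0,0,0,0,0.7]
    - [0,0,0,0,0,0,0.7]
    - [0,0,0,0,0,0,0.7]
    - [0,0,0,0,0,0,0.7]
    - [0,0,0,0,0,0,0.7]
    - [0,0,0,0,0,0,0.7]
    - [0,0,0,0,0,0,0.7]
    - [0,0,0,0,0,0,0.7]

```text
time_s: 28.85
eef_pos: [0.4402, -0.1846, 0.054]
eef_rot: [[0.971, 0.238, -0.0], [0.238, -0.971, 0.002], [0.0, -0.002, -1.0]]
force: [-0.0, 0.2, -0.4]
grip_width: 0.057
gripper_force: 0.0
```

Call:
apply_moves:
  rows:
    - [0,0,0,0,0,-0.3,0.7]
    - [0,0,0,0,0,-0.9,0.7]
    - [0,0,0,0,0,-1,0.7]
    - [0,0,0,0,0,-1,0.7]
    - [0,0,0,0,0,-1,0.7]
    - [0,0,0,0,0,-1,0.7]
    - [0,0,0,0,0,0,0.7]

```text
time_s: 29.43
eef_pos: [0.442, -0.1858, 0.1614]
eef_rot: [[0.971, 0.237, 0.005], [0.237, -0.971, 0.002], [0.005, -0.001, -1.0]]
force: [1.2, 0.8, 0.1]
grip_width: 0.061
gripper_force: 0.0
```

```bash
python3 s.py;python3 -c "
from h import *
print(delta([.435,-.064,.16]))"
```

```text
29.4333 [ 0.442  -0.1858  0.1614] yaw 13.7 F [1.16 0.8  0.08] T [-0.132  0.078  0.001] w 0.061 0.0 q [-0.81 -0.02  1.13  1.99  0.02  1.16 -1.02]
[ 1.102 -5.998  0.084]
```

Call:
apply_moves:
  rows:
    - [0,0,0,0.157,-0.857,0,0.7]
    - [0,0,0,0.157,-0.857,0,0.7]
    - [0,0,0,0.157,-0.857,0,0.7]
    - [0,0,0,0.157,-0.857,0,0.7]
    - [0,0,0,0.157,-0.857,0,0.7]
    - [0,0,0,0.157,-0.857,0,0.7]
    - [0,0,0,0.157,-0.857,0,0.7]
    - [0,0,0,0,0,0,0.7]

```text
time_s: 30.1
eef_pos: [0.4327, -0.06, 0.1579]
eef_rot: [[0.97, 0.241, -0.001], [0.241, -0.97, 0.003], [-0.0, -0.003, -1.0]]
force: [0.6, 0.1, 0.1]
grip_width: 0.061
gripper_force: 0.0
```

```bash
python3 s.py
python3 - <<'E'
from h import *
import pickle
c=ctrl.get_calibration("wrist");im=ctrl.read_camera("wrist");cv2.imwrite("pics/w6.png",im)
pickle.dump(c,open("w6.pkl","wb"))
u,v=map(int,proj(c,(.450,-.0595,.077)));print(u,v)
n=im[v-32:v+32,u-32:u+32]
print(n[::6,::6,1])
n=np.clip((n.astype(float)-n.min())*255./(n.max()-n.min()),0,255)
n=(255*(n/255)**1.6).astype(np.uint8)
cv2.imwrite("pics/c6.png",np.hstack([cv2.resize(n,(400,400),interpolation=cv2.INTER_CUBIC),cv2.resize(im,(400,400))]))
E
```

```text
30.1 [ 0.4327 -0.06    0.1579] yaw 14.0 F [0.59 0.08 0.09] T [-0.043  0.169 -0.007] w 0.061 0.0 q [-0.9  -0.16  0.89  2.07  0.13  1.17 -1.4 ]
282 197
[[245 245 245 245 245 245 245 245 245 245 245]
 [244 245 245 244 245 245 245 244 245 245 244]
 [244 244 244 242 210 165 223 220 235 225 242]
 [213 234 211 171 178 247 188 175 167 167 167]
 [169 169 169 178 247 247 245 237 167 166 167]
 [168 167 168 237 206  60  63 240 171 166 166]
 [168 167 185 229 106  58  57 213 209 165 165]
 [167 168 230 240 234  78 109 240 165 164 166]
 [166 165 166 241 242 247 236 165 165 165 165]
 [165 166 165 241 241 166 165 165 165 165 165]
 [165 166 164 240 241 166 165 166 166 165 164]]
```

View pics/c6.png

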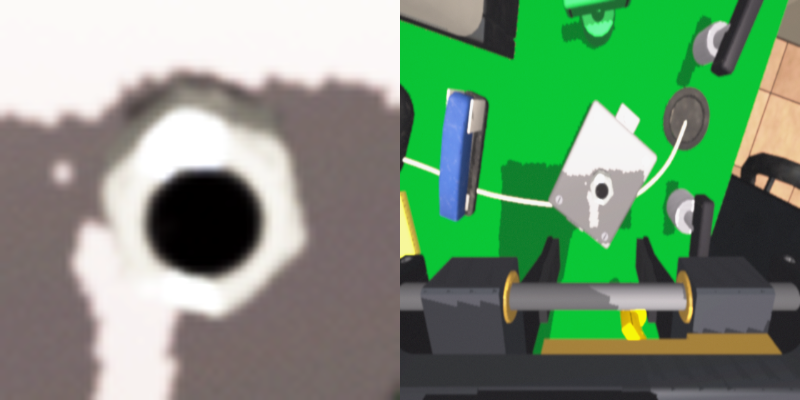

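Wrench standing upright at right of the box. Nut vertices are at crop (306,238), (222,318), (287,140) and (103,185).

Run:
```python
from h import *
import pickle
c=pickle.load(open("w6.pkl","rb"))
N=lambda x,y:at(c,250+x*.16,165+y*.16,.077)[:2]
V=[N(*p) for p in((306,238),(222,318),(287,140),(103,185))]
print(V)
for a,b in((0,3),):
    d=V[a]-V[b];print("diag",np.degrees(np.arctan2(d[1],d[0]))%60,np.linalg.norm(d))
C=(V[0]+V[3])/2
for v in V: d=v-C;print(np.degrees(np.arctan2(d[1],d[0])).round(1),np.degrees(np.arctan2(d[1],d[0]))%60,np.linalg.norm(d))
for i,j in((0,1),(0,2)): d=V[i]-V[j];print("edge mod60",np.degrees(np.arctan2(d[1],d[0]))%60,np.linalg.norm(d))
```

```text
[array([ 0.44907732, -0.07370122]), array([ 0.43586039, -0.065885  ]), array([ 0.46104724, -0.06794527]), array([ 0.44961495, -0.04657722])]
diag 28.864482497735608 0.027129324999751868
-91.1 28.864482497735736 0.013564662499875929
-156.9 23.077065518895353 0.014658761388255798
-33.7 26.29190253068934 0.0140659264597835
88.9 28.86448249773551 0.013564662499875937
edge mod60 29.4008062575352 0.015355147689310898
edge mod60 25.68138979635691 0.013281934654669576
```

```bash
cat > nut.py <<'E'
from h import *
import pickle,sys
from scipy.optimize import least_squares
from scipy.ndimage import map_coordinates
def run(name,arcs,th,c0):
    c=pickle.load(open(name+".pkl","rb"));g=cv2.imread(f"pics/{name}.png")[:,:,1].astype(float)
    P=[]
    for lo,hi in arcs:
        for a in np.radians(np.arange(lo,hi,3)):     # image angle, v down
            r=np.arange(10.5,24,.1);x=c0[0]+r*np.cos(a);y=c0[1]+r*np.sin(a)
            s=map_coordinates(g,[y,x],order=1);k=np.where(s<th)[0]
            if len(k) and k[0]>0: P.append(at(c,x[k[0]],y[k[0]],.077)[:2])
    P=np.array(P)
    def f(q):
        d=P-q[:2];A=np.radians(q[2]+60*np.arange(6))
        return ((d@np.array([np.cos(A),np.sin(A)])).max(1)-q[3])*1000
    best=min((least_squares(f,[.45,-.06,a,.012],loss='soft_l1',f_scale=.3,x_scale=[.001,.001,5,.001]) for a in(0,20,40)),key=lambda s:s.cost)
    print(name,len(P),"flat normal mod60",best.x[2]%60,best.x[[0,1,3]],best.cost/len(P))
for th in (200,210,220):
    run("w3",[(-70,-110+0),(-40,-20),(-20,75),(105,200),(-60,-40)],th,(251+206*.16,164+203*.16))
    run("w6",[(-40,85)],th,(250+204*.16,165+222*.16))
E
python3 nut.py
```

```text
w3 71 flat normal mod60 51.660470175642 [ 0.44991135 -0.05948038  0.01248256] 0.07641038460359097
w6 42 flat normal mod60 57.647551654425456 [ 0.44927613 -0.05910348  0.01272345] 0.007985882411507387
w3 59 flat normal mod60 51.884583550159455 [ 0.44991326 -0.05948598  0.01221677] 0.06471739665501992
w6 42 flat normal mod60 57.71174047031645 [ 0.44928525 -0.05900779  0.01254058] 0.008250165259950024
w3 51 flat normal mod60 51.37643824218739 [ 0.44993948 -0.05949779  0.01193546] 0.04591465514250141
w6 42 flat normal mod60 57.681120539389894 [ 0.44928752 -0.05893807  0.01230144] 0.00821116046389202
```

Run:
```python
from h import *
import pickle
c=pickle.load(open("w6.pkl","rb"));im=cv2.imread("pics/w6.png")
print([tuple(np.round(proj(c,(.4406+s*.032*np.cos(np.radians(13.8)),-.1845+s*.032*np.sin(np.radians(13.8)),.086)),1)) for s in(-1,0,1)])
for v in range(200,280,6): print(v,im[v,395:450:2,1])
```

```text
[(np.float64(422.7), np.float64(282.2)), (np.float64(428.4), np.float64(247.5)), (np.float64(434.5), np.float64(210.1))]
200 [156 158 167 176 190 197 199 199 199 197 199 199 197 199 197 200 198 199
 201 198 198 199 199 199 198 198 198 199]
206 [152 153 152 151 152 152 155 168 164  78  39  37  39  41  40  41  53  93
 153 186 198 198 198 198 198 199 198 198]
212 [174 200 216 223 223 222 225 247 231  65  41  39  40  36  40  53  58  60
  59  57  57  70 140 194 199 197 199 192]
218 [222 222 221 221 221 220 228 246 180  43  37  38  36  42  54  67  79  81
  79  76  74  73 124 193 198 198 176  72]
224 [221 217 180 150 151 152 153 128  52  35  35  36  35  44  57  72  79  78
  76  74  72  82 171 197 196 146  53  36]
230 [218 180 136 136 142 143 142  90  37  38  38  36  37  50  63  75  78  79
  77  73  71 125 192 193 124  43  33  35]
236 [218 219 216 192 147 134 132  95  46  37  35  34  41  56  71  77  77  77
  74  72  81 171 181  89  35  37  36  34]
242 [216 219 218 220 220 240 219 110  55  38  39  40  46  64  74  77  77  74
  72  69 117 141  51  34  34  38  36  33]
248 [200 198 199 199 198 188 103  39  36  37  38  39  52  68  75  77  74  74
  73  67  61  40  34  36  37  34  35  35]
254 [198 198 198 200 198 167  59  37  38  35  38  44  61  71  76  74  75  74
  71  60  38  36  34  36  35  35  36  35]
260 [199 198 197 199 195 125  42  35  35  39  39  52  65  72  73  72  74  73
  66  46  36  37  34  32  33  34  35  35]
266 [199 198 198 198 175  68  37  37  38  36  40  59  69  74  73  72  72  70
  59  37  40  34  35  36  35  37  34  36]
272 [53 54 53 55 54 53 51 52 54 51 51 54 53 54 52 52 53 52 54 54 53 54 53 54
 53 54 55 52]
278 [47 50 52 52 55 53 52 55 54 55 52 55 54 53 51 52 53 52 53 52 51 53 55 53
 53 52 53 53]
```

Call:
apply_moves:
  rows:
    - [0,0,-1,0,0,0,0.7]
    - [0,0,-1,0,0,0,0.7]
    - [0,0,-1,0,0,0,0.7]
    - [0,0,-1,0,0,0,0.7]
    - [0,0,-1,0,0,0,0.7]
    - [0,0,-1,0,0,0,0.7]
    - [0,0,-1,0,0,0,0.7]
    - [0,0,-1,-0.5,0.6,0,0.7]

```text
time_s: 30.82
eef_pos: [0.4352, -0.0776, 0.1579]
eef_rot: [[0.586, 0.81, -0.001], [0.81, -0.586, 0.002], [0.001, -0.002, -1.0]]
force: [0.0, -0.1, -1.0]
grip_width: 0.0608
gripper_force: 0.0
```

Call:
apply_moves:
  rows:
    - [0,0,0,0,0,0,0.7]
    - [0,0,0,0,0,0,0.7]

```text
time_s: 30.98
eef_pos: [0.4354, -0.0794, 0.1581]
eef_rot: [[0.595, 0.804, -0.0], [0.804, -0.595, 0.002], [0.001, -0.001, -1.0]]
force: [0.4, 0.7, -0.3]
grip_width: 0.0606
gripper_force: 0.0
```

```bash
python3 s.py
python3 - <<'E'
from h import *
import pickle
c=ctrl.get_calibration("wrist");im=ctrl.read_camera("wrist");cv2.imwrite("pics/w7.png",im)
pickle.dump(c,open("w7.pkl","wb"))
u,v=map(int,proj(c,(.450,-.0595,.077)));print(u,v)
n=im[v-32:v+32,u-32:u+32].astype(float)
n=(255*(n/255)**1.6).astype(np.uint8)
m=cv2.imread("pics/w3.png")[164:228,251:315]
cv2.imwrite("pics/c7.png",np.hstack([cv2.resize(n,(400,400),interpolation=cv2.INTER_CUBIC),cv2.resize(im,(400,400))]))
E
```

```text
30.9833 [ 0.4354 -0.0794  0.1581] yaw 53.5 F [ 0.41  0.69 -0.32] T [-0.12   0.122  0.002] w 0.0606 0.0 q [-1.   -0.18  1.02  2.07  0.16  1.18 -0.7 ]
277 189
```

View pics/c7.png

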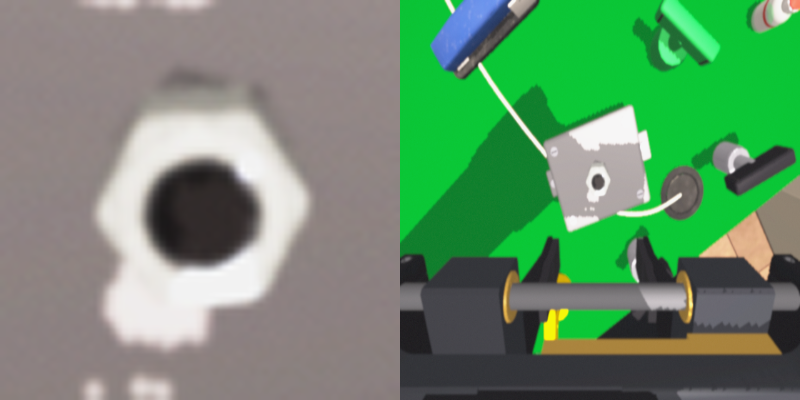

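```bash
sed -i '/^for th/,$d' nut.py
cat >> nut.py <<'E'
for th in (205,215):
    run("w7",[(-75,70),(172,250)],th,(245+203*.16,157+208*.16))
    run("w3",[(-75,50),(130,250)],th,(251+206*.16,164+203*.16))
    run("w6",[(-40,85)],th,(250+204*.16,165+222*.16))
c=pickle.load(open("w7.pkl","rb"))
d=at(c,245+310*.16,157+203*.16,.077)-at(c,245+95*.16,157+215*.16,.077);print((np.degrees(np.arctan2(d[1],d[0]))+30)%60)
d=at(c,245+250*.16,157+105*.16,.077)-at(c,245+135*.16,157+108*.16,.077);print((np.degrees(np.arctan2(d[1],d[0]))+30)%60)
E
python3 nut.py
```

```text
w7 75 flat normal mod60 56.80307381264171 [ 0.44944927 -0.05966661  0.01222307] 0.018691040616952596
w3 73 flat normal mod60 51.318470683828565 [ 0.4499505  -0.05945651  0.01235845] 0.061189412911083145
w6 42 flat normal mod60 57.78861780821683 [ 0.44928766 -0.05901649  0.01266939] 0.008245480326775764
w7 72 flat normal mod60 56.955174217259135 [ 0.44941202 -0.05970323  0.01198031] 0.018036680886322154
w3 71 flat normal mod60 51.307531611660686 [ 0.44995228 -0.05946094  0.0120911 ] 0.04599331471643977
w6 42 flat normal mod60 57.71393728653389 [ 0.44929968 -0.05896982  0.01243569] 0.00832093373589363
56.80495530616117
55.02055173925324
```

```bash
cat >> nut.py <<'E'
print('--')
for th in (205,215,225):
  for arcs in ([(-75,20),(160,250)],[(-75,15),(60,120),(165,250)],[(-60,15),(165,235)]):
    run("w3",arcs,th,(251+206*.16,164+203*.16))
E
python3 nut.py | sed '1,/--/d'; python3 -c "
from h import *
print(delta([.4406,-.1845,.1581]),rotto(13.8))"
```

```text
w3 62 flat normal mod60 50.7656545156808 [ 0.44984216 -0.05948937  0.01230088] 0.010352273382945672
w3 72 flat normal mod60 50.82534201619616 [ 0.4499125  -0.05949903  0.01233752] 0.012135688032314535
w3 49 flat normal mod60 50.59652454065507 [ 0.44988239 -0.05949585  0.01228656] 0.009436730710444935
w3 61 flat normal mod60 50.76980802413297 [ 0.44984472 -0.05948946  0.01203418] 0.0098558178520213
w3 62 flat normal mod60 50.745653648326794 [ 0.44980258 -0.05948763  0.01201624] 0.010127776607576505
w3 49 flat normal mod60 50.71968103551609 [ 0.44988726 -0.05949848  0.01202526] 0.009858207543183915
w3 54 flat normal mod60 50.69655264395224 [ 0.44975092 -0.05941416  0.01164355] 0.010701755399037506
w3 53 flat normal mod60 50.510350773852686 [ 0.44970854 -0.05940286  0.01161232] 0.010660879753095646
w3 43 flat normal mod60 50.650695881988625 [ 0.44982294 -0.05943106  0.01164399] 0.011019226069832706
[-4.095  3.354 -0.01 ] [-0.021 -0.009  7.944]
```

The nut turned about 53.5° (flats 50.7→57.2 mod 60), so it is about 6.5° short. I'll re-seat the wrench and make up the rest.

Call:
apply_moves:
  rows:
    - [0,0,0,-0.819,0.671,0,0.7]
    - [0,0,0,-0.819,0.671,0,0.7]
    - [0,0,0,-0.819,0.671,0,0.7]
    - [0,0,0,-0.819,0.671,0,0.7]
    - [0,0,0,-0.819,0.671,0,0.7]

```text
time_s: 31.45
eef_pos: [0.4411, -0.1848, 0.1581]
eef_rot: [[0.593, 0.805, 0.001], [0.805, -0.593, 0.003], [0.003, -0.001, -1.0]]
force: [0.3, 0.7, -0.7]
grip_width: 0.0608
gripper_force: 0.0
```

Call:
apply_moves:
  rows:
    - [0,0,0.993,0,0,0,0.7]
    - [0,0,0.993,0,0,0,0.7]
    - [0,0,0.993,0,0,0,0.7]
    - [0,0,0.993,0,0,0,0.7]
    - [0,0,0.993,0,0,0,0.7]
    - [0,0,0.993,0,0,0,0.7]
    - [0,0,0.993,0,0,0,0.7]
    - [0,0,0.993,0,0,0,0.7]

```text
time_s: 32.12
eef_pos: [0.4412, -0.1837, 0.1578]
eef_rot: [[0.972, 0.236, -0.001], [0.236, -0.972, 0.002], [-0.0, -0.002, -1.0]]
force: [0.2, -0.6, -0.4]
grip_width: 0.0608
gripper_force: 0.0
```

```bash
python3 s.py;python3 -c "
from h import *
print(delta([.4406,-.1845,.0543]),rotto(13.8))"
```

```text
32.1167 [ 0.4412 -0.1837  0.1578] yaw 13.7 F [ 0.22 -0.61 -0.38] T [-0.04   0.158  0.042] w 0.0608 0.0 q [-0.94 -0.03  1.26  2.    0.03  1.15 -1.02]
[-0.036  0.041  5.177] [-0.023  0.    -0.028]
```

Call:
apply_moves:
  rows:
    - [0,0,0,-0.03,0.04,0.862,0.7]
    - [0,0,0,0,0,0.862,0.7]
    - [0,0,0,0,0,0.862,0.7]
    - [0,0,0,0,0,0.862,0.7]
    - [0,0,0,0,0,0.862,0.5]
    - [0,0,0,0,0,0.862,0.4]
    - [0,0,0,0,0,0,0.3]

```text
time_s: 32.7
eef_pos: [0.4387, -0.1841, 0.0518]
eef_rot: [[0.971, 0.24, -0.005], [0.24, -0.971, 0.002], [-0.005, -0.003, -1.0]]
force: [-1.2, 0.6, -0.4]
grip_width: 0.0479
gripper_force: 0.0
```

```bash
python3 s.py
```

```text
32.7 [ 0.4387 -0.1841  0.0518] yaw 13.9 F [-1.23  0.64 -0.39] T [-0.039  0.259 -0.008] w 0.0479 0.0 q [-0.71  0.29  1.15  2.1  -0.33  0.95 -0.7 ]
```

Call:
apply_moves:
  rows:
    - [0,0,0,0,0,0,0]
    - [0,0,0,0,0,0,0]
    - [0,0,0,0,0,0,0]
    - [0,0,0,0,0,0,0]
    - [0,0,0,0,0,0,0]
    - [0,0,0,0,0,0,0]
    - [0,0,0,0,0,0,0]
    - [0,0,0,0,0,0,0]
  newtons: 60

```text
time_s: 33.37
eef_pos: [0.4413, -0.1848, 0.055]
eef_rot: [[0.97, 0.243, 0.001], [0.243, -0.97, 0.002], [0.001, -0.002, -1.0]]
force: [0.7, 1.3, 5.1]
grip_width: 0.0138
gripper_force: 59.9
```

```bash
python3 s.py
```

```text
33.3667 [ 0.4413 -0.1848  0.055 ] yaw 14.1 F [0.73 1.27 5.11] T [0.24 0.12 0.05] w 0.0138 59.9 q [-0.71  0.29  1.16  2.1  -0.33  0.95 -0.7 ]
```

Call:
apply_moves:
  rows:
    - [0,0,0,0,0,-0.5,0]
    - [0,0,0,0,0,-0.96,0]
    - [0,0,0,0,0,-0.96,0]
    - [0,0,0,0,0,-0.96,0]
    - [0,0,0,0,0,-0.96,0]
    - [0,0,0,0,0,-0.96,0]
    - [0,0,0,0,0,0,0]

```text
time_s: 33.95
eef_pos: [0.4422, -0.1861, 0.1631]
eef_rot: [[0.97, 0.241, 0.005], [0.241, -0.97, 0.004], [0.006, -0.003, -1.0]]
force: [1.8, -0.3, -0.1]
grip_width: 0.0136
gripper_force: 59.9
```

```bash
python3 s.py;python3 -c "
from h import *
print(delta([.45,-.06,.16]),rotto(-2.8))"
```

```text
33.95 [ 0.4422 -0.1861  0.1631] yaw 14.0 F [ 1.76 -0.31 -0.07] T [-0.107  0.082 -0.013] w 0.0136 59.9 q [-1.   -0.06  1.31  1.99  0.06  1.16 -1.04]
[ 1.899 -6.023  0.186] [-0.044 -0.06   3.354]
```

Call:
apply_moves:
  rows:
    - [0,0,0,0.271,-0.86,0,0]
    - [0,0,0,0.271,-0.86,0,0]
    - [0,0,0,0.271,-0.86,0,0]
    - [0,0,0,0.271,-0.86,0,0]
    - [0,0,0,0.271,-0.86,0,0]
    - [0,0,0,0.271,-0.86,0,0]
    - [0,0,0,0.271,-0.86,0,0]
    - [0,0,0,0,0,0,0]

```text
time_s: 34.62
eef_pos: [0.4478, -0.0555, 0.1596]
eef_rot: [[0.969, 0.247, -0.002], [0.247, -0.969, 0.002], [-0.001, -0.003, -1.0]]
force: [0.6, -0.1, -1.7]
grip_width: 0.0137
gripper_force: 59.9
```

Call:
apply_moves:
  rows:
    - [0,0,0.84,0,0,0,0]
    - [0,0,0.84,0,0,0,0]
    - [0,0,0.84,0,0,0,0]
    - [0,0,0.84,0,0,0,0]
    - [0,0,0,0,0,0,0]

```text
time_s: 35.03
eef_pos: [0.4478, -0.0594, 0.1598]
eef_rot: [[0.999, -0.052, -0.002], [-0.052, -0.999, 0.001], [-0.002, -0.001, -1.0]]
force: [1.3, 0.0, -1.4]
grip_width: 0.0138
gripper_force: 59.9
```

```bash
python3 s.py;python3 -c "
from h import *
print(delta([.45,-.06,.135]),rotto(-2.8))"
```

```text
35.0333 [ 0.4478 -0.0594  0.1598] yaw -3.0 F [ 1.27  0.04 -1.37] T [-0.073  0.18   0.015] w 0.0138 59.9 q [-1.   -0.13  0.99  2.04  0.11  1.17 -1.68]
[0.115 0.028 1.241] [-0.015  0.022 -0.032]
```

Call:
apply_moves:
  rows:
    - [0,0.02,0,0.115,0.028,0.3,0]
    - [0,0,0,0,0,0.5,0]
    - [0,0,0,0,0,0.4,0]
    - [0,0,0,0,0,0,0]

```text
time_s: 35.37
eef_pos: [0.4493, -0.0598, 0.1346]
eef_rot: [[0.999, -0.047, -0.001], [-0.047, -0.999, 0.0], [-0.001, -0.0, -1.0]]
force: [-0.8, 0.2, -1.2]
grip_width: 0.0135
gripper_force: 59.9
```

```bash
python3 s.py
```

```text
35.3667 [ 0.4493 -0.0598  0.1346] yaw -2.7 F [-0.85  0.23 -1.24] T [-0.055  0.24   0.008] w 0.0135 59.9 q [-1.01 -0.07  1.03  2.07  0.07  1.11 -1.62]
```

Call:
apply_moves:
  rows:
    - [0,0,0,0,0,0.15,0]
    - [0,0,0,0,0,0.1,0]
    - [0,0,0,0,0,0.1,0]

```text
time_s: 35.62
eef_pos: [0.451, -0.0597, 0.1299]
eef_rot: [[0.999, -0.048, 0.002], [-0.048, -0.999, 0.002], [0.002, -0.002, -1.0]]
force: [-0.7, -0.5, 0.9]
grip_width: 0.0134
gripper_force: 59.9
```

```bash
python3 s.py
```

```text
35.6167 [ 0.451  -0.0597  0.1299] yaw -2.7 F [-0.72 -0.54  0.86] T [-0.502  0.238  0.002] w 0.0134 59.9 q [-1.01 -0.06  1.04  2.08  0.05  1.09 -1.61]
```

Call:
apply_moves:
  rows:
    - [0,0,0,-0.03,0,0.05,0]
    - [0,0,0,0,0,0.05,0]
    - [0,0,0,0,0,0.05,0]
    - [0,0,0,0,0,0,0]

```text
time_s: 35.95
eef_pos: [0.4503, -0.0598, 0.1268]
eef_rot: [[0.999, -0.048, 0.002], [-0.048, -0.999, 0.002], [0.002, -0.002, -1.0]]
force: [0.4, -1.0, -1.0]
grip_width: 0.0135
gripper_force: 59.9
```

```bash
python3 s.py
```

```text
35.95 [ 0.4503 -0.0598  0.1268] yaw -2.8 F [ 0.4  -1.03 -1.01] T [-0.541 -0.191 -0.016] w 0.0135 59.9 q [-1.01 -0.05  1.04  2.08  0.05  1.09 -1.61]
```

Going in freely; continue to seat.

Call:
apply_moves:
  rows:
    - [0,0,0,0,-0.02,0.12,0]
    - [0,0,0,0,0,0.15,0]
    - [0,0,0,0,0,0.15,0]
    - [0,0,0,0,0,0.15,0]
    - [0,0,0,0,0,0.15,0]
    - [0,0,0,0,0,0.12,0]
    - [0,0,0,0,0,0,0]

```text
time_s: 36.53
eef_pos: [0.4503, -0.0595, 0.1095]
eef_rot: [[0.999, -0.048, 0.002], [-0.048, -0.999, 0.001], [0.002, -0.001, -1.0]]
force: [3.6, -4.0, -3.9]
grip_width: 0.0138
gripper_force: 60.0
```

```bash
python3 s.py
```

```text
36.5333 [ 0.4503 -0.0595  0.1095] yaw -2.8 F [ 3.59 -3.96 -3.91] T [-1.191 -0.808  0.025] w 0.0138 60.0 q [-1.01 -0.01  1.06  2.1   0.01  1.04 -1.57]
```

Call:
apply_moves:
  rows:
    - [0,0,0.4,0,0,0,0]
    - [0,0,0.4,0,0,0,0]
    - [0,0,0.4,0,0,0,0]
    - [0,0,0,0,0,0,0]

```text
time_s: 36.87
eef_pos: [0.4503, -0.0596, 0.1096]
eef_rot: [[0.988, -0.155, 0.002], [-0.155, -0.988, 0.001], [0.002, -0.001, -1.0]]
force: [3.5, -5.1, -3.2]
grip_width: 0.0137
gripper_force: 60.0
```

```bash
python3 s.py
```

```text
36.8667 [ 0.4503 -0.0596  0.1096] yaw -8.9 F [ 3.49 -5.11 -3.19] T [-1.368 -0.832  0.037] w 0.0137 60.0 q [-1.   -0.01  1.06  2.1   0.01  1.04 -1.67]
```

Call:
apply_moves:
  rows:
    - [0,0,0,0.02,0.03,0,0]
    - [0,0,0.2,0,0,0,0]
    - [0,0,0.2,0,0,0,0]
    - [0,0,0.2,0,0,0,0]
    - [0,0,0,0,0,0,0]

```text
time_s: 37.28
eef_pos: [0.4504, -0.0599, 0.1099]
eef_rot: [[0.979, -0.205, 0.002], [-0.205, -0.979, 0.002], [0.001, -0.002, -1.0]]
force: [2.5, -2.9, -3.7]
grip_width: 0.0139
gripper_force: 59.9
```

```bash
python3 s.py
```

```text
37.2833 [ 0.4504 -0.0599  0.1099] yaw -11.9 F [ 2.46 -2.94 -3.67] T [-0.923 -0.751  0.079] w 0.0139 59.9 q [-1.   -0.01  1.06  2.1   0.01  1.04 -1.72]
```

Call:
apply_moves:
  rows:
    - [0,0,0.2,0,0,0,0]
    - [0,0,0.2,0,0,0,0]
    - [0,0,0,0,0,0,0]

```text
time_s: 37.53
eef_pos: [0.4505, -0.06, 0.11]
eef_rot: [[0.971, -0.24, 0.002], [-0.24, -0.971, 0.002], [0.001, -0.002, -1.0]]
force: [3.0, -3.3, -1.6]
grip_width: 0.0134
gripper_force: 59.9
```

```bash
python3 s.py
```

```text
37.5333 [ 0.4505 -0.06    0.11  ] yaw -13.9 F [ 2.99 -3.27 -1.6 ] T [-1.056 -0.673  0.038] w 0.0134 59.9 q [-1.   -0.01  1.06  2.1   0.01  1.04 -1.76]
```

Call:
apply_moves:
  rows:
    - [0,0,0.2,0,0,0,0]
    - [0,0,0.2,0,0,0,0]
    - [0,0,0,0,0,0,0]

```text
time_s: 37.78
eef_pos: [0.4505, -0.0602, 0.11]
eef_rot: [[0.962, -0.273, 0.002], [-0.273, -0.962, 0.001], [0.001, -0.002, -1.0]]
force: [3.5, -3.5, -1.5]
grip_width: 0.0135
gripper_force: 60.0
```

```bash
python3 s.py
```

```text
37.7833 [ 0.4505 -0.0602  0.11  ] yaw -15.9 F [ 3.48 -3.55 -1.52] T [-1.312 -0.543  0.099] w 0.0135 60.0 q [-1.   -0.01  1.06  2.1   0.01  1.04 -1.79]
```

Call:
apply_moves:
  rows:
    - [0,0,0.2,0,0,0,0]
    - [0,0,0.2,0,0,0,0]
    - [0,0,0,0,0,0,0]

```text
time_s: 38.03
eef_pos: [0.4504, -0.0603, 0.11]
eef_rot: [[0.952, -0.307, 0.001], [-0.307, -0.952, 0.001], [0.001, -0.002, -1.0]]
force: [3.2, -5.4, -1.4]
grip_width: 0.0137
gripper_force: 60.0
```

```bash
python3 s.py
```

```text
38.0333 [ 0.4504 -0.0603  0.11  ] yaw -17.9 F [ 3.22 -5.4  -1.4 ] T [-1.427 -0.524  0.02 ] w 0.0137 60.0 q [-1.   -0.01  1.06  2.1   0.01  1.04 -1.83]
```

Call:
apply_moves:
  rows:
    - [0,0,0.2,0,0,0,0]
    - [0,0,0.2,0,0,0,0]
    - [0,0,0,0,0,0,0]

```text
time_s: 38.28
eef_pos: [0.4504, -0.0603, 0.1101]
eef_rot: [[0.941, -0.34, 0.001], [-0.34, -0.941, 0.001], [0.001, -0.001, -1.0]]
force: [2.0, -4.5, -0.4]
grip_width: 0.0138
gripper_force: 60.0
```

```bash
python3 s.py
```

```text
38.2833 [ 0.4504 -0.0603  0.1101] yaw -19.9 F [ 2.03 -4.49 -0.4 ] T [-1.456 -0.468  0.206] w 0.0138 60.0 q [-1.   -0.01  1.06  2.1   0.01  1.04 -1.86]
```

Call:
apply_moves:
  rows:
    - [0,0,0.2,0,0,0,0]
    - [0,0,0.2,0,0,0,0]
    - [0,0,0,0,0,0,0]

```text
time_s: 38.53
eef_pos: [0.4503, -0.0603, 0.11]
eef_rot: [[0.928, -0.372, 0.001], [-0.372, -0.928, 0.001], [0.001, -0.001, -1.0]]
force: [2.4, -5.2, -0.0]
grip_width: 0.0136
gripper_force: 60.2
```

```bash
python3 s.py
```

```text
38.5333 [ 0.4503 -0.0603  0.11  ] yaw -21.8 F [ 2.41 -5.24 -0.01] T [-1.398 -0.335  0.435] w 0.0136 60.2 q [-1.   -0.01  1.06  2.1   0.01  1.04 -1.9 ]
```

Call:
apply_moves:
  rows:
    - [0,0,0.2,0,0,0,0]
    - [0,0,0.2,0,0,0,0]
    - [0,0,0,0,0,0,0]

```text
time_s: 38.78
eef_pos: [0.4503, -0.0602, 0.11]
eef_rot: [[0.915, -0.404, 0.001], [-0.404, -0.915, 0.001], [0.001, -0.001, -1.0]]
force: [1.3, -5.5, 0.1]
grip_width: 0.0138
gripper_force: 60.3
```

```bash
python3 s.py
```

```text
38.7833 [ 0.4503 -0.0602  0.11  ] yaw -23.8 F [ 1.34 -5.48  0.12] T [-1.388 -0.288  0.615] w 0.0138 60.3 q [-1.   -0.01  1.06  2.1   0.01  1.04 -1.93]
```

Call:
apply_moves:
  rows:
    - [0,0,0.2,0,0,0,0]
    - [0,0,0,0,0,0,0]
    - [0,0,0,0,0,0,0.4]
    - [0,0,0,0,0,0,0.4]
    - [0,0,0,0,0,0,0.4]
    - [0,0,0,0,0,0,0.4]
    - [0,0,0,0,0,0,0.4]

```text
time_s: 39.37
eef_pos: [0.4502, -0.0595, 0.1099]
eef_rot: [[0.908, -0.419, 0.001], [-0.419, -0.908, 0.002], [0.0, -0.002, -1.0]]
force: [-0.7, -0.3, -0.1]
grip_width: 0.0332
gripper_force: 0.0
```

Call:
apply_moves:
  rows:
    - [0,0,-0.6,0,0,0,0.4]
    - [0,0,-0.65,0,0,0,0.4]
    - [0,0,0,0,0,0,0.4]
    - [0,0,0,0,0,0,0.4]

```text
time_s: 39.7
eef_pos: [0.4504, -0.0598, 0.11]
eef_rot: [[0.948, -0.319, 0.001], [-0.319, -0.948, 0.002], [0.001, -0.002, -1.0]]
force: [-0.2, -0.3, -0.9]
grip_width: 0.0348
gripper_force: 0.0
```

```bash
python3 s.py; python3 -c "
from h import *
print(delta([.45,-.0601,.11]))"
```

```text
39.7 [ 0.4504 -0.0598  0.11  ] yaw -18.6 F [-0.25 -0.27 -0.91] T [-0.026  0.134  0.047] w 0.0348 0.0 q [-1.   -0.01  1.06  2.1   0.01  1.04 -1.84]
[-0.012  0.022 -0.002]
```

Call:
apply_moves:
  rows:
    - [0,0,0,-0.01,0.02,0,0]
    - [0,0,0,0,0,0,0]
    - [0,0,0,0,0,0,0]
    - [0,0,0,0,0,0,0]
    - [0,0,0,0,0,0,0]
    - [0,0,0,0,0,0,0]
    - [0,0,0,0,0,0,0]
  newtons: 25

```text
time_s: 40.28
eef_pos: [0.4501, -0.0602, 0.11]
eef_rot: [[0.948, -0.318, 0.002], [-0.318, -0.948, 0.002], [0.001, -0.002, -1.0]]
force: [-0.5, -0.1, 0.4]
grip_width: 0.0144
gripper_force: 24.7
```

```bash
python3 s.py
```

```text
40.2833 [ 0.4501 -0.0602  0.11  ] yaw -18.5 F [-0.54 -0.13  0.43] T [-0.034  0.165 -0.05 ] w 0.0144 24.7 q [-1.   -0.01  1.06  2.1   0.01  1.04 -1.84]
```

Call:
apply_moves:
  rows:
    - [0,0,0.2,0,0,0,0]
    - [0,0,0,0,0,-0.1,0]
    - [0,0,0,0,0,-0.3,0]
    - [0,0,0,0,0,-0.3,0]

```text
time_s: 40.62
eef_pos: [0.4495, -0.0602, 0.124]
eef_rot: [[0.943, -0.334, 0.0], [-0.334, -0.943, 0.001], [-0.0, -0.001, -1.0]]
force: [0.1, 0.5, -4.6]
grip_width: 0.0141
gripper_force: 25.0
```

```bash
python3 s.py
```

```text
40.6167 [ 0.4495 -0.0602  0.124 ] yaw -19.5 F [ 0.12  0.48 -4.57] T [0.167 0.289 0.059] w 0.0141 25.0 q [-1.01 -0.05  1.05  2.08  0.04  1.08 -1.89]
```

Call:
apply_moves:
  rows:
    - [0,0,0,0,0,-0.3,0]
    - [0,0,0,0,0,-0.6,0]
    - [0,0,0,0,0,-0.8,0]
    - [0,0,0,0,0,-0.8,0]
    - [0,0,0,0,0,0,0]

```text
time_s: 41.03
eef_pos: [0.4521, -0.0606, 0.1775]
eef_rot: [[0.942, -0.334, 0.007], [-0.334, -0.942, 0.003], [0.005, -0.005, -1.0]]
force: [1.0, 0.3, -1.2]
grip_width: 0.014
gripper_force: 25.0
```

```bash
python3 s.py; python3 -c "
from h import *
print(delta([.445,-.185,.168]),rotto(-19.5))"
```

```text
41.0333 [ 0.4521 -0.0606  0.1775] yaw -19.5 F [ 0.98  0.28 -1.18] T [-0.02   0.087  0.027] w 0.014 25.0 q [-1.   -0.15  0.98  2.02  0.13  1.21 -1.98]
[1.742 5.986 0.45 ] [-0.063 -0.059 -0.007]
```

Call:
apply_moves:
  rows:
    - [0,0,0,0.249,0.855,0.05,0]
    - [0,0,0,0.249,0.855,0.05,0]
    - [0,0,0,0.249,0.855,0.05,0]
    - [0,0,0,0.249,0.855,0.1,0]
    - [0,0,0,0.249,0.855,0.1,0]
    - [0,0,0,0.249,0.855,0.1,0]
    - [0,0,0,0.249,0.855,0,0]
    - [0,0,0,0,0,0,0]

```text
time_s: 41.7
eef_pos: [0.4425, -0.1882, 0.1651]
eef_rot: [[0.941, -0.337, 0.002], [-0.337, -0.941, 0.0], [0.002, -0.001, -1.0]]
force: [-0.3, -0.6, -1.4]
grip_width: 0.0145
gripper_force: 25.0
```

```bash
python3 s.py
```

```text
41.7 [ 0.4425 -0.1882  0.1651] yaw -19.7 F [-0.26 -0.56 -1.43] T [-0.063  0.182  0.056] w 0.0145 25.0 q [-0.95 -0.04  1.27  1.98  0.04  1.17 -1.61]
```

Call:
apply_moves:
  rows:
    - [0,0,0,0,0,0.8,0]
    - [0,0,0,0,0,0.9,0]
    - [0,0,0,0,0,0.9,0]
    - [0,0,0,0,0,0.9,0]
    - [0,0,0,0,0,0.9,0]
    - [0,0,0,0,0,0.5,0]
    - [0,0,0,0,0,0,0]

```text
time_s: 42.28
eef_pos: [0.4418, -0.1839, 0.0649]
eef_rot: [[0.943, -0.334, -0.002], [-0.334, -0.943, 0.001], [-0.002, -0.001, -1.0]]
force: [-1.2, 0.8, -0.4]
grip_width: 0.0142
gripper_force: 25.0
```

```bash
python3 s.py; python3 -c "
from h import *
print(delta([.445,-.185,.056]),rotto(-19.5))"
```

```text
42.2833 [ 0.4418 -0.1839  0.0649] yaw -19.5 F [-1.19  0.82 -0.41] T [0.016 0.239 0.016] w 0.0142 25.0 q [-0.74  0.27  1.18  2.09 -0.3   0.97 -1.31]
[ 0.171 -0.002  0.445] [-0.008  0.027  0.002]
```

Call:
apply_moves:
  rows:
    - [0,0.02,0,0,0,0.15,0]
    - [0,0,0,0,0,0.1,0]
    - [0,0,0,0,0,0.07,0]
    - [0,0,0,0,0,0.04,0]
    - [0,0,0,0,0,0,0]

```text
time_s: 42.7
eef_pos: [0.4434, -0.1844, 0.0599]
eef_rot: [[0.943, -0.333, 0.004], [-0.333, -0.943, 0.001], [0.003, -0.003, -1.0]]
force: [-0.3, -0.8, -0.7]
grip_width: 0.0139
gripper_force: 25.0
```

```bash
python3 s.py
```

```text
42.7 [ 0.4434 -0.1844  0.0599] yaw -19.5 F [-0.28 -0.8  -0.66] T [-0.032  0.224 -0.033] w 0.0139 25.0 q [-0.72  0.28  1.16  2.09 -0.32  0.96 -1.3 ]
```

Call:
apply_moves:
  rows:
    - [0,0,0,0,0,0.04,0]
    - [0,0,0,0,0,0.02,0]
    - [0,0,0,0,0,0,0]

```text
time_s: 42.95
eef_pos: [0.4432, -0.1845, 0.0584]
eef_rot: [[0.943, -0.334, 0.003], [-0.334, -0.943, 0.001], [0.003, -0.002, -1.0]]
force: [0.4, 0.3, 0.1]
grip_width: 0.0142
gripper_force: 25.0
```

```bash
python3 s.py
```

```text
42.95 [ 0.4432 -0.1845  0.0584] yaw -19.5 F [0.36 0.33 0.13] T [0.042 0.145 0.029] w 0.0142 25.0 q [-0.72  0.28  1.16  2.1  -0.32  0.95 -1.29]
```

Call:
apply_moves:
  rows:
    - [0,0,0,0,0,0.04,0]
    - [0,0,0,0,0,0.03,0]
    - [0,0,0,0,0,0,0]

```text
time_s: 43.2
eef_pos: [0.4431, -0.1845, 0.0568]
eef_rot: [[0.943, -0.334, 0.003], [-0.334, -0.943, 0.001], [0.003, -0.002, -1.0]]
force: [0.2, 0.6, -1.9]
grip_width: 0.0144
gripper_force: 25.0
```

```bash
python3 s.py
```

```text
43.2 [ 0.4431 -0.1845  0.0568] yaw -19.5 F [ 0.24  0.57 -1.9 ] T [-0.033  0.15   0.013] w 0.0144 25.0 q [-0.72  0.29  1.16  2.1  -0.33  0.95 -1.29]
```

Call:
apply_moves:
  rows:
    - [0,0,0,0,0,0.03,0]
    - [0,0,0,0,0,0.02,0]
    - [0,0,0,0,0,0,0]

```text
time_s: 43.45
eef_pos: [0.4431, -0.1846, 0.0559]
eef_rot: [[0.943, -0.334, 0.003], [-0.334, -0.943, 0.001], [0.003, -0.002, -1.0]]
force: [-0.3, -0.1, -1.2]
grip_width: 0.0146
gripper_force: 25.0
```

```bash
python3 s.py
```

```text
43.45 [ 0.4431 -0.1846  0.0559] yaw -19.5 F [-0.34 -0.15 -1.25] T [ 0.013  0.168 -0.003] w 0.0146 25.0 q [-0.71  0.29  1.16  2.1  -0.33  0.95 -1.29]
```

Call:
apply_moves:
  rows:
    - [0,0,0,0,0,0.03,0]
    - [0,0,0,0,0,0.03,0]
    - [0,0,0,0,0,0.02,0]
    - [0,0,0,0,0,0,0]

```text
time_s: 43.78
eef_pos: [0.4439, -0.1849, 0.0549]
eef_rot: [[0.943, -0.334, 0.004], [-0.334, -0.943, 0.001], [0.004, -0.002, -1.0]]
force: [-0.4, 0.4, 7.3]
grip_width: 0.0144
gripper_force: 25.0
```

```bash
python3 s.py
```

```text
43.7833 [ 0.4439 -0.1849  0.0549] yaw -19.5 F [-0.45  0.4   7.33] T [ 0.176  0.299 -0.003] w 0.0144 25.0 q [-0.71  0.29  1.15  2.1  -0.33  0.95 -1.28]
```

Down (7 N). I'll release, rise, and go over the nut to check its angle numerically.

Call:
apply_moves:
  rows:
    - [0,0,0,0,0,0,0.7]
    - [0,0,0,0,0,0,0.7]
    - [0,0,0,0,0,0,0.7]
    - [0,0,0,0,0,0,0.7]
    - [0,0,0,0,0,0,0.7]
    - [0,0,0,0,0,0,0.7]
    - [0,0,0,0,0,0,0.7]
    - [0,0,0,0,0,0,0.7]

```text
time_s: 44.45
eef_pos: [0.4431, -0.1846, 0.0543]
eef_rot: [[0.943, -0.334, 0.003], [-0.334, -0.943, 0.001], [0.003, -0.002, -1.0]]
force: [-0.6, -0.3, -0.4]
grip_width: 0.0577
gripper_force: 0.0
```

Call:
apply_moves:
  rows:
    - [0,0,0,0,0,-0.3,0.7]
    - [0,0,0,0,0,-0.9,0.7]
    - [0,0,0,0,0,-1,0.7]
    - [0,0,0,0,0,-1,0.7]
    - [0,0,0,0,0,-1,0.7]
    - [0,0,0,0,0,-1,0.7]
    - [0,0,0,0,0,0,0.7]

```text
time_s: 45.03
eef_pos: [0.4445, -0.1861, 0.1616]
eef_rot: [[0.942, -0.336, 0.009], [-0.336, -0.942, 0.004], [0.007, -0.006, -1.0]]
force: [0.9, 0.8, 0.6]
grip_width: 0.0609
gripper_force: 0.0
```

```bash
python3 s.py;python3 -c "
from h import *
print(delta([.4354,-.0794,.158]),rotto(53.5))"
```

```text
45.0333 [ 0.4445 -0.1861  0.1616] yaw -19.6 F [0.92 0.77 0.63] T [-0.051  0.148 -0.081] w 0.0609 0.0 q [-1.   -0.04  1.31  1.99  0.04  1.16 -1.61]
[-2.22  -4.869  0.195] [-1.1000e-02 -1.1800e-01 -1.4622e+01]
```

Call:
apply_moves:
  rows:
    - [0,0,0,-0.37,-0.81,0,0.7]
    - [0,0,0,-0.37,-0.81,0,0.7]
    - [0,0,0,-0.37,-0.81,0,0.7]
    - [0,0,0,-0.37,-0.81,0,0.7]
    - [0,0,0,-0.37,-0.81,0,0.7]
    - [0,0,0,-0.37,-0.81,0.2,0.7]

```text
time_s: 45.53
eef_pos: [0.4334, -0.0775, 0.1547]
eef_rot: [[0.943, -0.334, 0.004], [-0.334, -0.943, 0.002], [0.003, -0.003, -1.0]]
force: [0.8, -0.0, -0.2]
grip_width: 0.061
gripper_force: 0.0
```

Call:
apply_moves:
  rows:
    - [0,0,-0.97,0,0,0,0.7]
    - [0,0,-0.97,0,0,0,0.7]
    - [0,0,-0.97,0,0,0,0.7]
    - [0,0,-0.97,0,0,0,0.7]
    - [0,0,-0.97,0,0,0,0.7]
    - [0,0,-0.97,0,0,0,0.7]
    - [0,0,-0.97,0,0,0,0.7]
    - [0,0,-0.97,0,0,0,0.7]

```text
time_s: 46.2
eef_pos: [0.4331, -0.0784, 0.1541]
eef_rot: [[0.943, 0.334, 0.002], [0.334, -0.943, 0.001], [0.003, -0.0, -1.0]]
force: [-0.2, 0.8, -0.7]
grip_width: 0.0606
gripper_force: 0.0
```

Call:
apply_moves:
  rows:
    - [0,0,-0.97,0,0,0,0.7]
    - [0,0,-0.97,0,0,0,0.7]
    - [0,0,-0.97,0,0,0,0.7]
    - [0,0,-0.97,0,0,0,0.7]
    - [0,0,-0.97,0,0,0,0.7]
    - [0,0,-0.97,0,0,0,0.7]
    - [0,0,-0.97,0,0,0,0.7]
    - [0,0,0,0,0,0,0.7]

```text
time_s: 46.87
eef_pos: [0.4331, -0.0782, 0.1541]
eef_rot: [[0.595, 0.804, 0.003], [0.804, -0.595, 0.002], [0.003, 0.001, -1.0]]
force: [-0.4, 0.2, 0.3]
grip_width: 0.0609
gripper_force: 0.0
```

```bash
python3 s.py
python3 - <<'E'
from h import *
import pickle
c=ctrl.get_calibration("wrist");im=ctrl.read_camera("wrist");cv2.imwrite("pics/w8.png",im)
pickle.dump(c,open("w8.pkl","wb"))
E
sed -i '/^for th/,$d' nut.py
cat >> nut.py <<'E'
c=pickle.load(open("w8.pkl","rb"));u,v=proj(c,(.4495,-.0597,.077))
for th in (205,215):
  for arcs in ([(-75,70),(172,250)],[(-60,60)],[(-60,20),(172,240)]):
    run("w8",arcs,th,(u,v))
# wrench pose: bar mid and ends if standing
print(proj(c,(.444,-.185,.086)))
E
python3 nut.py
```

```text
46.8667 [ 0.4331 -0.0782  0.1541] yaw 53.5 F [-0.45  0.16  0.29] T [-0.124  0.052 -0.012] w 0.0609 0.0 q [-1.24 -0.34  1.16  2.08  0.33  1.21 -0.85]
w8 67 flat normal mod60 49.041826403599785 [ 0.44950592 -0.05962308  0.01221225] 0.010970391427826543
w8 32 flat normal mod60 48.79703336097952 [ 0.44924412 -0.05957164  0.01241784] 0.009134860648471141
w8 50 flat normal mod60 48.81606882126194 [ 0.44946427 -0.05965697  0.01220429] 0.007697797953368438
w8 64 flat normal mod60 49.03365788987638 [ 0.44949849 -0.05964489  0.01194717] 0.01065483262690299
w8 29 flat normal mod60 48.75984697467376 [ 0.44922765 -0.05959258  0.01216866] 0.009971878831472455
w8 50 flat normal mod60 48.84373693010577 [ 0.44946485 -0.05967496  0.01193941] 0.008062992035231887
(np.float64(361.449067365758), np.float64(310.85687133698065))
```

Nut now at 48.9 against 50.7 mod 60 before wrenching, so it has turned about 61.8°. One numeric check that the wrench stands, then hand in.

Run:
```python
from h import *
s=ctrl.get_calibration("scene");im=ctrl.read_camera("scene")
for z in (.082,.074,.066,.05,.035,.025,.015,.006): 
    u,v=proj(s,(.444,-.185,z)); print(z,round(u),round(v),im[int(v),int(u)-10:int(u)+11:5].tolist())
```

```text
0.082 329 259 [[41, 40, 44], [39, 39, 44], [38, 34, 37], [36, 36, 39], [31, 32, 37]]
0.074 329 262 [[19, 17, 22], [25, 28, 24], [19, 21, 21], [17, 22, 17], [25, 27, 25]]
0.066 329 265 [[27, 25, 28], [21, 20, 21], [24, 19, 26], [10, 11, 11], [18, 20, 19]]
0.05 328 272 [[31, 101, 29], [114, 154, 119], [109, 112, 119], [52, 110, 51], [32, 89, 31]]
0.035 328 277 [[36, 116, 29], [143, 145, 153], [111, 115, 119], [153, 158, 165], [135, 155, 146]]
0.025 327 281 [[46, 115, 41], [138, 141, 149], [218, 224, 230], [215, 222, 228], [86, 114, 89]]
0.015 327 285 [[41, 114, 31], [99, 103, 108], [107, 111, 116], [109, 111, 116], [106, 116, 114]]
0.006 327 288 [[26, 69, 17], [99, 102, 107], [108, 115, 118], [122, 127, 132], [94, 106, 98]]
```

The dark bar sits above the grey socket, so the wrench is upright. The gripper is clear of everything.

```bash
python3 -c "
from rig import ctrl
print(ctrl.hand_in())"
```

```text
the job is handed in; nothing more can be done
None
```

I handed the job in at about 47 s: the nut was turned by hand until it went stiff, then wrenched about 62° further by camera measurement. That took two goes, because the nut slipped back about 6° when I first took the wrench off; the wrench now stands upright on the desk, about 3 cm from where it started.

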